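# Clear the drive and hold the computer's drive cage open

### The job

The silver disk drive stands loose in the hinged cage of the opened computer: lift it out first and stand it on its long edge, all the way down and centred in the free slot of the wire rack, without dropping it. Then take the cage by its blue bar, swing it up to 45 degrees (within 5; never past 60, its cables are still plugged in) and finish while holding it there by the bar, because it falls shut when let go and a colleague is to reach the memory beneath it. Leave the black drive, the screwdriver, the screw dish and the white bottle where they are.

Things in the scene. Friction and masses are not known exactly. Their poses are not given: they have to be found in the camera images.
- drive_center (a point): centre of the silver drive, 100 x 15 x 70 mm (long x thick x high), 0.19 kg, a white label on one face, a green circuit board on the other. It stands loose on its long edge on the cage floor between two black guides 22 mm high (gap 19 mm): draw it straight up. x along its length, y through its thickness, z up; 35 mm above its lower edge.
- rack_slot (a point): middle of the floor of the rack's free slot, 30 mm above the bench. x along the slot, y across it toward the other slot, z up. It takes the drive on its long edge, drive x along slot x (either way round); then the drive's centre is 35 mm above this point. 19 mm wide between the wires up to 20 mm above its floor, flaring to 33 mm at the hoops' tops, 34 mm above the floor.
- rack: fixed grey block 120 (x) x 150 (y) x 30 mm, origin at the centre of its underside, with two slots along x, 70 mm apart, each between a pair of flared steel wire hoops 85 mm long: the free one at -y, the black drive's at +y.
- pc: opened compact desktop computer, fixed, 290 (x) x 270 (y) x 125 mm, origin at the centre of its underside, x from the black front bezel to the rear port panel, z up. Walls rise to 123 mm (the bezel to 125 mm); no cover. The power supply (top at 78 mm) and heat sink (top at 61 mm) fill the half at -y, the hinged cage the half at +y.
- cage_hinge (a point): middle of the cage's hinge line: 105 mm from the computer's centre toward the bezel, 55 mm to +y, 50 mm above the bench. Turns with the cage: x from the hinge along the cage floor to the bar end, y along the hinge (the computer's y), z square to the floor. The steel cage is 185 x 118 mm, floor's upper face at z = 0, flanges 15 mm high.
- cage_bar (a point): middle of the blue grip bar at the free end of the cage: round, 12 mm thick, along y, 80 mm long between two posts; 178 mm along x and 55 mm along z from the hinge (cage axes), 49 mm free below it to the cage floor. With the cage down it is 105 mm above the bench, 70 mm in front of the computer's rear wall.
- cage (a joint): angle of the cage, rad: 0 down (start), grows as the bar end swings up and back towards the bezel; 0.785 is 45 degrees. About 0.55 kg with its handle, no stay or spring: it falls shut when let go (about 3 N at the bar).
- cage_bay (a point): the drive's place in the cage: 80 mm along x and 35 mm along z from the hinge (cage axes).
- drive: the silver drive itself; origin at the middle of its lower long edge.
- black_drive_center (a point): centre of the black drive, 100 x 15 x 70 mm, loose in the rack's other slot: leave alone.
- screwdriver_mid (a point): screwdriver with a red handle, 160 mm long, lying on the bench: leave alone.
- dish_mid (a point): round steel screw dish, 90 mm across, 22 mm high: leave alone. Point at half its height.
- spray_mid (a point): white bottle with blue label and red cap, 56 mm across, 150 mm high: leave alone. Point at half its height.
Things that resemble listed ones, but are neither listed nor needed, are in the scene too. Leave any purple look-alike of the drive alone.

How it is judged:
By the outcome, as a careful person would: the job done as asked, in the order asked, and still so for the second after the job is handed in, while the arm keeps its last pose, push and grip.
It also fails if it takes over 54 s, if anything falls off the work surface, if the arm or the gripper's body presses on something with over 40 N, if the wrist force passes 120 N, or if a joint passes its speed limit or range.

### The arm

A 6-joint arm with a two-finger parallel gripper is mounted at the origin on the work surface. World frame = base frame: x ahead of the robot, y to its left, z up, the work surface at z = 0. Lengths are in m, angles in rad, forces in N, time in s.
With the tool pointing down it reaches from about 0.375 to 0.9 m from the base axis. Payload 3.1 kg.
Tool frame: the origin (TCP) lies midway between the tips of the shut fingers; the grasp point (between the pads) lies grip_point_offset behind it (grip_point_offset is the distance from the TCP to the grasp point, in m); y points along the fingers, z is the direction in which the jaws open and shut, and the axes are right-handed (so a half turn about y gives the same grasp; the last joint's range is limited). The gripper opens to 87 mm and grips with 3 to 60 N. Pads are 19 mm wide; open, the fingers measure 117 mm over their backs; the gripper's body (75 mm by 190 mm) begins 51 mm behind the grasp point.
Start: joints at [1.079, 0.527, 1.433, -0, 1.181, -0.178], TCP at [0.193, 0.594, 0.223] pointing down, gripper open.
Joint ranges: [-3.08, 3.08], [-0.75, 2.2], [0.22, 2.44], [-1.43, 4.57], [0, 2.65], [-2.85, 2.85]. Speed limits (rad/s): [2.79, 2.79, 3.14, 3.14, 3.14, 3.14].

### API

Orientations are given as a unit quaternion [x, y, z, w].
In Python, from rig import * gives the robot as it stands.
- The arm moves only by the tool jog_arm, never from a script. Its argument "increments" is a list that holds one entry, the list of rows, each a list of 7 numbers: the turn, a rotation vector about the world's x, y, z in degrees, then the shift along the world's x, y, z in m, then the closure, from -1 (fully open) to 1 (shut), so that 0 is half open. In form: [[[rx, ry, rz, x, y, z, jaw], ...]]. A call has 1 to 8 rows; each row is the pose to reach, as a shift and turn from the pose measured when the call began; what a row does not reach only later rows make up. A row lasts 1/10 s, in which the tool goes at most 50 mm and 8.59 degrees, less where a joint would pass 70% of its speed; a pose out of reach is approached as far as the arm can. A call with a gripper value outside its range is refused whole. The fingers move at their own pace and stop on an object; "squeeze" is the grip in N (left out, the last holds). Time passes only in rows, so rows that repeat a pose let the fingers close. It gives the time, the measured TCP pose, the force and the opening at its end, in the units of the state.
- get_obs(): the state, without advancing time (a new reading comes with each control period).
- camera(name): name is "scene" or "top" or "wrist"; returns the picture (420x560x3 uint8, red, green, blue); there is no depth.
- camera_info(name): a dict with "K" (3x3 intrinsics, pixels), "R" (3x3) and "t" (3): a world point X has camera coordinates R X + t. Camera axes: x right, y down, z forward; pixel columns grow to the right and rows downward; lengths in m; the calibration is good to about 2 mm. A picture is of the moment at which its call begins: read the wrist's pose just before it. camera_info takes no time and is no camera call; for the wrist camera it gives the pose at the moment of the call.
- hand_in(): hands the job in, once; it reports no verdict.
The state is a dict: "time": time; "q": joint angles; "joint_velocities": joint speeds; "joint_torque": joint torques, N m; "position": TCP position; "tool_rot": TCP orientation; "ft_force": force on the tool from outside, world axes, zero at the start; "moment": the same for the moment, N m; "grip_width": finger opening in m.
Only numpy, scipy, OpenCV 4.12 (cv2) and the standard library are available. Lean on these libraries where they do the work, as an engineer would, in place of code of your own. Each camera call takes 0.05 s, during which the arm holds its last target.

## Working session

There is one attempt and no reset: what is moved stays moved. The work goes in short steps, Python scripts to look and compute and a tool call to move; the robot and the scene stay as the last step left them, time stands still between calls to the robot, and variables do not carry over. Pictures are saved under pics/ and viewed, and the job is handed in when it is done.

Besides the shell and the picture viewer there is one more tool, called after "Request:" as a command line: name --argument value ..., lists and objects as JSON in quotes. jog_arm: Moves the arm, as the interface text tells. Its arguments: {"type":"object","properties":{"increments":{"type":"array","items":{"type":"array","items":{"type":"array","items":{"type":"number"}}}},"squeeze":{"type":"number"}},"required":["increments"]}

```bash
ls; mkdir -p pics
python3 - <<'E'
from rig import *
import cv2
o=get_obs();print(o)
for n in ["scene","top","wrist"]:
    im=camera(n);cv2.imwrite(f"pics/{n}0.png",im[:,:,::-1]);i=camera_info(n);print(n,i)
try: print(grip_point_offset)
except Exception as e: print(e)
E
```

```text
pics
{'time': 0.0, 'q': array([ 1.07851352e+00,  5.28440218e-01,  1.43387898e+00, -1.81450981e-05,
        1.18139209e+00, -1.78539218e-01]), 'joint_velocities': array([-0.00121409,  0.00103097,  0.00113528, -0.00030805,  0.00087317,
       -0.00054202]), 'joint_torque': array([ 1.50021508e-03, -4.40059912e+01, -1.76595998e+01,  6.35538809e-02,
        5.82436868e-02, -1.68347729e-04]), 'position': array([0.19254332, 0.59384638, 0.22159499]), 'tool_rot': array([ 0.69913335, -0.11070919,  0.11022729, -0.69771483]), 'ft_force': array([ 1.30042064, -0.95166121,  0.32080505]), 'moment': array([-0.01220513, -0.04187164, -0.01849946]), 'grip_width': 0.0868839975492189}
scene {'K': array([[473.97925605,   0.        , 277.2258451 ],
       [  0.        , 473.97925605, 211.46147018],
       [  0.        ,   0.        ,   1.        ]]), 'R': array([[-0.85868409,  0.51248912, -0.00406715],
       [ 0.41448954,  0.68977297, -0.59364271],
       [-0.30143002, -0.51143734, -0.80471845]]), 't': array([ 0.50394584, -0.14616396,  1.43631416])}
top {'K': array([[389.83770432,   0.        , 281.13625563],
       [  0.        , 389.83770432, 205.03452057],
       [  0.        ,   0.        ,   1.        ]]), 'R': array([[ 8.59695180e-03, -9.99962896e-01,  5.47310999e-04],
       [-9.90754459e-01, -8.59189024e-03, -1.35394912e-01],
       [ 1.35394591e-01,  6.21732718e-04, -9.90791561e-01]]), 't': array([-0.03822608,  0.54042781,  1.13258539])}
wrist {'K': array([[312.23192761,   0.        , 278.13175243],
       [  0.        , 312.23192761, 207.23911232],
       [  0.        ,   0.        ,   1.        ]]), 'R': array([[ 0.30860687,  0.9511861 , -0.00260645],
       [ 0.91992581, -0.29776564,  0.25509241],
       [ 0.24186424, -0.08112102, -0.96691317]]), 't': array([-0.62313704, -0.03184975,  0.38997012])}
0.0187
```

View pics/scene0.png

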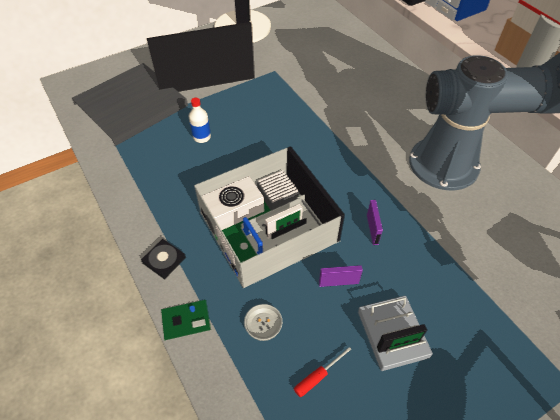

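View pics/top0.png

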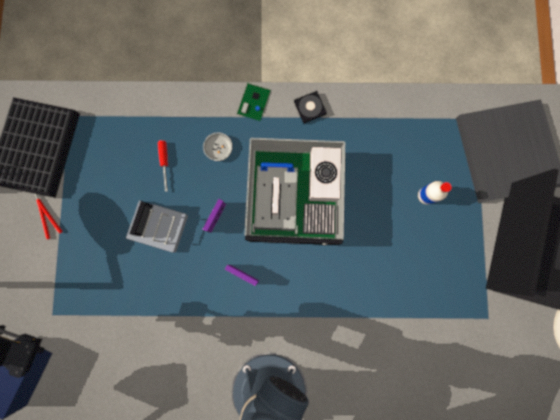

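View pics/wrist0.png

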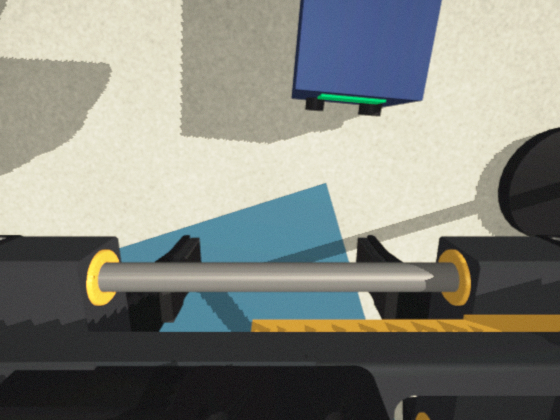

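Run:
```python
import cv2
t=cv2.imread("pics/top0.png");s=cv2.imread("pics/scene0.png")
def c(im,x0,y0,w,h,k,n):
    cv2.imwrite(n,cv2.resize(im[y0:y0+h,x0:x0+w],None,fx=k,fy=k,interpolation=cv2.INTER_CUBIC))
c(t,110,130,130,125,6-1,"pics/t_rack.png") 
c(t,235,130,120,120,5,"pics/t_pc.png")
c(s,340,270,110,110,5,"pics/s_rack.png")
c(s,190,140,160,150,4,"pics/s_pc.png")
```

```text
(no output)
```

View pics/t_rack.png

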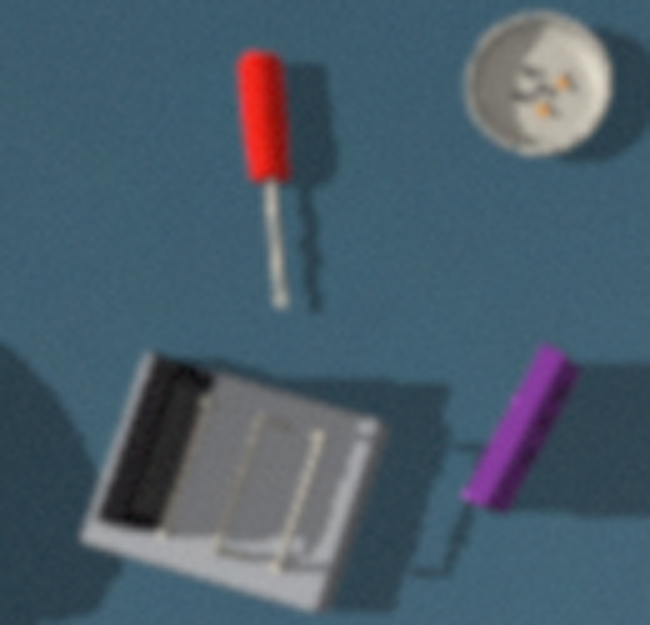

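View pics/t_pc.png

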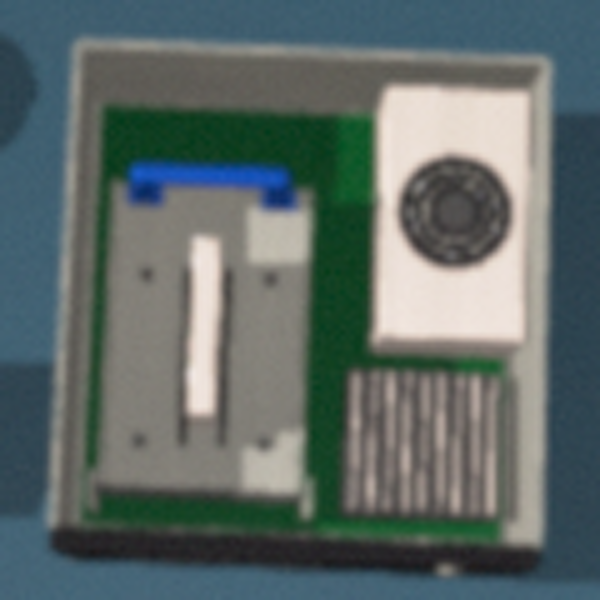

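View pics/s_rack.png

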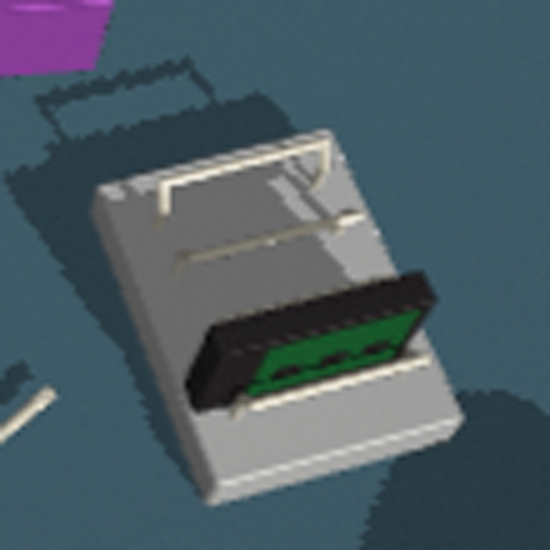

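View pics/s_pc.png

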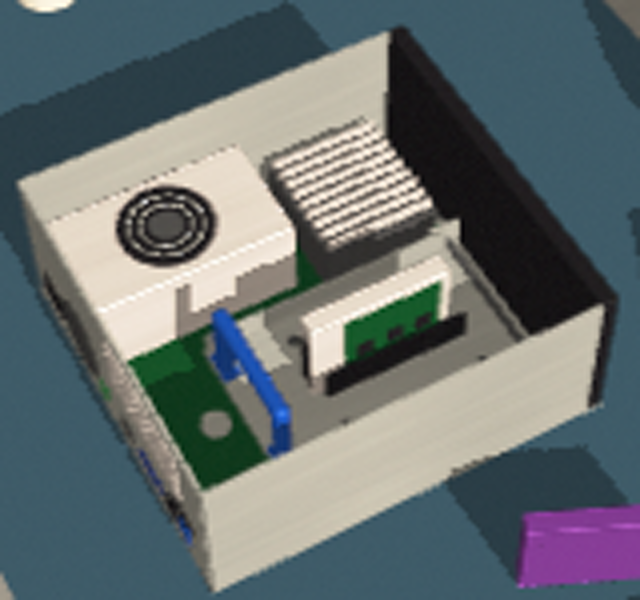

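```bash
cat > h.py <<'E'
import numpy as np, cv2
from scipy.optimize import least_squares
from scipy.spatial.transform import Rotation as Ro
def proj(ci,X):
    X=np.atleast_2d(X); c=X@np.array(ci['R']).T+np.array(ci['t']); p=c@np.array(ci['K']).T
    return p[:,:2]/p[:,2:]
def tri(cis,pxs):
    f=lambda X:np.concatenate([(proj(c,X)[0]-p) for c,p in zip(cis,pxs)])
    r=least_squares(f,[0.5,0,0.1]);return r.x,np.abs(r.fun).max()
def ray(ci,p,z):
    d=np.array(ci['R']).T@np.linalg.inv(ci['K'])@np.array([p[0],p[1],1.]);C=-np.array(ci['R']).T@np.array(ci['t'])
    return C+d*(z-C[2])/d[2]
def fit(obs,x0):  # obs: list (ci,local pt,px); pose x,y,yaw
    def f(v):
        R=Ro.from_euler('z',v[2]).as_matrix()
        return np.concatenate([proj(c,R@np.array(L)+[v[0],v[1],0])[0]-p for c,L,p in obs])
    r=least_squares(f,x0,loss='soft_l1');return r.x,f(r.x).reshape(-1,2)
E
python3 - <<'E'
from rig import *
from h import *
np.set_printoptions(precision=4,suppress=True)
T=camera_info('top');S=camera_info('scene')
tp=lambda x,y:(235+x/5,130+y/5); tr=lambda x,y:(110+x/5,130+y/5); sr=lambda x,y:(340+x/5,270+y/5); sp=lambda x,y:(190+x/4,140+y/4)
obs=[(T,(.145,.135,.123),tp(76,42)),(T,(.145,-.135,.123),tp(550,60)),(S,(.145,.135,.123),sp(212,490)),(S,(.145,.135,0),sp(215,590)),(S,(.145,-.135,.123),sp(20,183)),(S,(-.145,.135,.125),sp(615,300)),(S,(-.145,-.135,.125),sp(400,28))]
v,r=fit(obs,[.5,-.1,0]);print('pc',v,np.degrees(v[2]));print(r)
R=Ro.from_euler('z',v[2]).as_matrix()
for n,L in dict(hinge=(-.105,.055,.05),bar=(.073,.055,.105),bay=(-.025,.055,.085)).items(): print(n,R@np.array(L)+[v[0],v[1],0])
print('drive top',[ray(T,tp(*p),.12) for p in [(192,236),(222,238),(214,416),(184,412)]])
print(tri([T,S],[tp(192,236),sp(305,322)]),tri([T,S],[tp(214,416),sp(437,255)]))
print('bar',[ray(T,tp(*p),.105) for p in [(130,176),(293,180)]])
obs=[(T,(.06,.075,.03),tr(150,352)),(T,(.06,-.075,.03),tr(385,422)),(T,(-.06,-.075,.03),tr(325,600)),(T,(-.06,.075,.03),tr(85,535)),
(S,(.06,-.075,.03),sr(97,187)),(S,(-.06,-.075,.03),sr(328,132)),(S,(-.06,.075,.03),sr(462,420)),(S,(.06,.075,.03),sr(210,492))]
v,r=fit(obs,[.45,.25,-.3]);print('rack',v,np.degrees(v[2]));print(r)
R=Ro.from_euler('z',v[2]).as_matrix();print('slot',R@np.array([0,-.035,.03])+[v[0],v[1],0])
o=get_obs();M=Ro.from_quat(o['tool_rot']).as_matrix();print(M)
ci=camera_info('wrist');C=-ci['R'].T@ci['t'];print('cam in tool',M.T@(C-o['position']),M.T@ci['R'].T)
E
```

```text
pc [ 0.5705 -0.0726 -0.0308] -1.7652665504858052
[[-0.6798 -0.0965]
 [-0.499  -0.0557]
 [-2.6261  0.6855]
 [-0.111   0.471 ]
 [-0.9097 -1.4499]
 [ 1.6854 -1.975 ]
 [ 0.7663 -2.6099]]
hinge [ 0.4673 -0.0144  0.05  ]
bar [ 0.6452 -0.0198  0.105 ]
bay [ 0.5472 -0.0168  0.085 ]
drive top [array([ 0.6082, -0.0112,  0.12  ]), array([ 0.6072, -0.0281,  0.12  ]), array([ 0.5064, -0.0245,  0.12  ]), array([ 0.5085, -0.0079,  0.12  ])]
(array([ 0.6083, -0.0125,  0.1262]), np.float64(0.5870248241977265)) (array([ 0.507 , -0.0243,  0.1127]), np.float64(0.11067589874079431))
bar [array([0.646, 0.025, 0.105]), array([ 0.6445, -0.0683,  0.105 ])]
rack [ 0.478   0.3437 -0.2869] -16.438324035811174
[[-1.8028 -1.5513]
 [-1.8097 -1.1904]
 [-2.8738  1.6394]
 [-2.4302 -0.1066]
 [-1.0885 -1.2973]
 [-0.3643 -1.79  ]
 [-0.005  -0.2483]
 [ 0.0275 -1.2167]]
slot [0.4681 0.3102 0.03  ]
[[ 0.9512 -0.0007  0.3086]
 [-0.3086 -0.0014  0.9512]
 [-0.0003 -1.     -0.0016]]
cam in tool [-0.0686 -0.1617 -0.0006] [[-0.      0.9668  0.2553]
 [ 0.001  -0.2553  0.9668]
 [ 1.      0.0003 -0.001 ]]
```

Request:
jog_arm --increments '[[[0, 0, 0, 0.02, -0.02, 0.02, -1], [0, 0, 0.5, 0.06, -0.055, 0.03, -1], [0, 0, 1, 0.1, -0.09, 0.04, -1], [0, 0, 1.5, 0.14, -0.125, 0.04, -1], [0, 0, 1.5, 0.175, -0.16, 0.04, -1], [0, 0, 1.5, 0.21, -0.19, 0.04, -1], [0, 0, 1.5, 0.245, -0.22, 0.04, -1], [0, 0, 1.5, 0.28, -0.25, 0.04, -1]]]'

```text
time: 0.95
position: [0.4738, 0.3423, 0.2616]
tool_rot: [0.7, -0.102, 0.101, -0.699]
ft_force: [-0.4, -0.1, 0.4]
grip_width: 0.0876
```

Request:
jog_arm --increments '[[[0, 0, 0, 0.03, -0.03, 0, -1], [0, 0, 0, 0.055, -0.05, 0, -1], [0, 0, 0, 0.07, -0.06, 0, -1], [0, 0, 0, 0.07, -0.06, 0, -1]]]'

```text
time: 1.35
position: [0.5455, 0.2811, 0.2612]
tool_rot: [0.7, -0.103, 0.102, -0.699]
ft_force: [0.2, -0.3, 0.1]
grip_width: 0.0872
```

```bash
cat > snap.py <<'E'
import sys,pickle,cv2
from rig import *
def snap(n,name='wrist'):
    o=get_obs();i=camera_info(name);im=camera(name)
    cv2.imwrite(f'pics/{n}.png',im[:,:,::-1]);pickle.dump((o,i),open(f'pics/{n}.pkl','wb'));print(n,o['time'],o['position'],o['q'])
for a in sys.argv[1:]:
    n,c=a.split(':');snap(n,c)
E
python3 snap.py w1:wrist
```

```text
w1 1.35 [0.5454852  0.28108798 0.26122408] [ 2.94541229e-01  4.72677947e-01  1.41668431e+00 -1.28108496e-03
  1.25341253e+00 -9.85062007e-01]
```

View pics/w1.png

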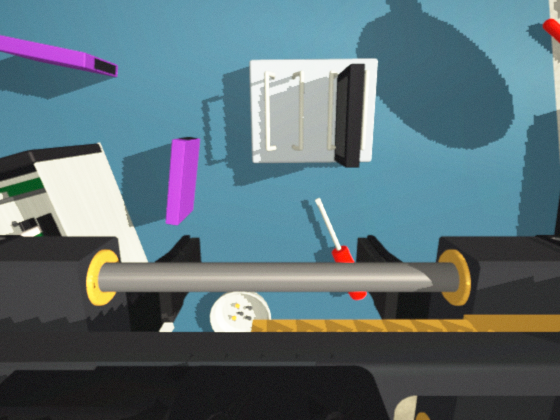

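```bash
cat > crop.py <<'E'
import sys,cv2
n,x,y,w,h,k=sys.argv[1],*map(int,sys.argv[2:7])
im=cv2.imread(f'pics/{n}.png')[y:y+h,x:x+w]
cv2.imwrite(f'pics/{sys.argv[7]}.png',cv2.resize(im,None,fx=k,fy=k,interpolation=cv2.INTER_CUBIC))
E
python3 crop.py w1 235 45 160 130 5 w1c
```

```text
(no output)
```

View pics/w1c.png

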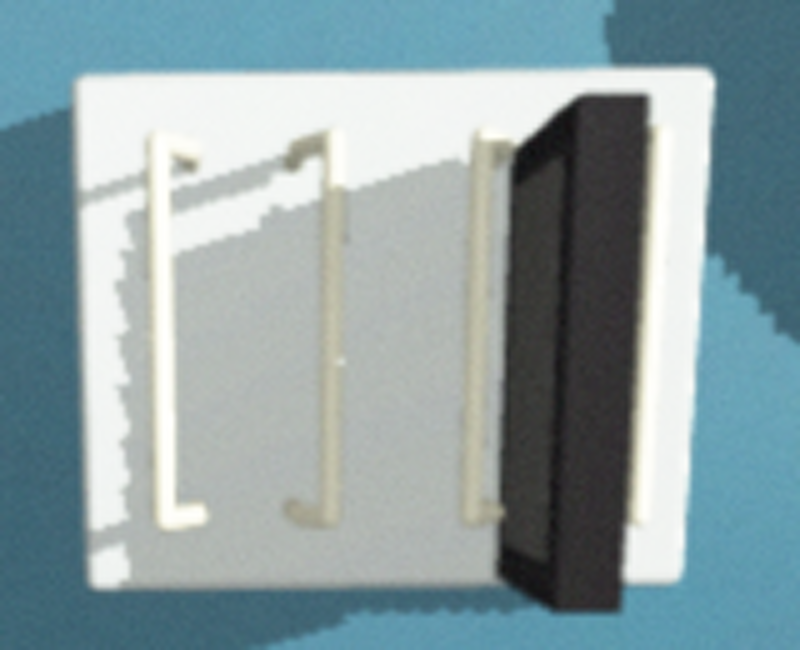

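Request:
jog_arm --increments '[[[0, 0, 0, 0.005, 0.03, 0, -1], [0, 0, 0, 0.01, 0.06, 0, -1], [0, 0, 0, 0.01, 0.08, 0, -1], [0, 0, 0, 0.01, 0.08, 0, -1]]]'

```text
time: 1.8
position: [0.5515, 0.366, 0.2609]
tool_rot: [0.7, -0.101, 0.099, -0.7]
ft_force: [-0.7, 0.3, 0.2]
grip_width: 0.0867
```

```bash
python3 snap.py w2:wrist;python3 crop.py w2 200 40 160 140 5 w2c
```

```text
w2 1.8 [0.55151227 0.36602135 0.26092744] [ 4.16925092e-01  5.43891726e-01  1.28690791e+00  1.12379987e-03
  1.31401525e+00 -8.70129761e-01]
```

View pics/w2c.png

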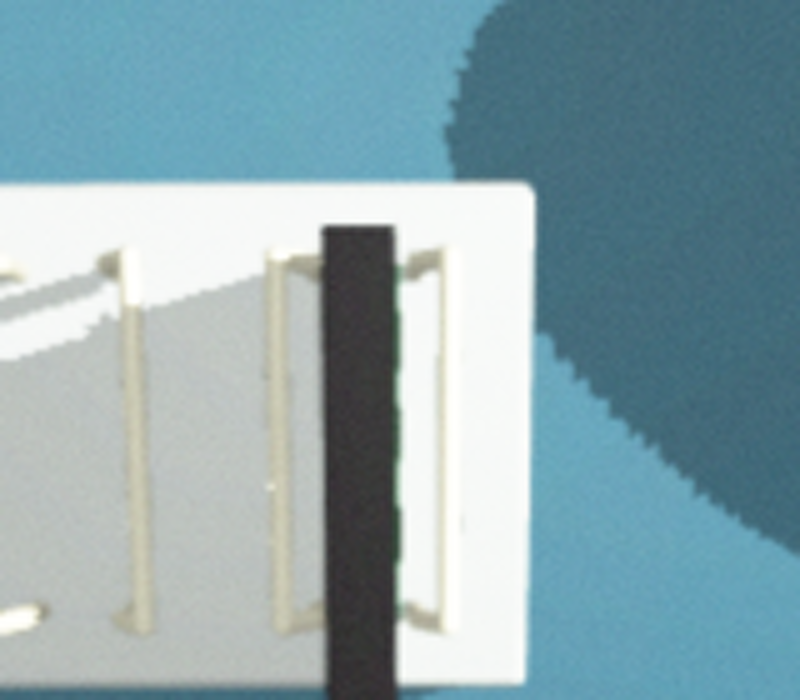

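```bash
python3 crop.py w2 165 70 80 110 6 w2d
python3 - <<'E'
from h import *
import pickle
np.set_printoptions(precision=4,suppress=True)
o1,W1=pickle.load(open('pics/w1.pkl','rb'));o2,W2=pickle.load(open('pics/w2.pkl','rb'))
a=lambda x,y:(235+x/5,45+y/5); b=lambda x,y:(200+x/5,40+y/5)
A=[(W1,(-.06,-.075,.03),a(78,73)),(W1,(-.06,.075,.03),a(713,69)),(W1,(.06,.075,.03),a(683,583)),(W1,(.06,-.075,.03),a(90,588)),(W2,(-.06,.075,.03),b(533,185)),(W2,(.06,.075,.03),b(525,683))]
v,r=fit(A,[.47,.34,-.28]);print(v,np.degrees(v[2]),r)
R=Ro.from_euler('z',v[2]).as_matrix();print('slot',R@np.array([0,-.035,.03])+[v[0],v[1],0])
# wires
P=[ray(W1,a(*p),.064-.0015) for p in [(159,133),(170,522),(336,133),(331,522)]]
print((np.array(P)-[v[0],v[1],0])@R)
print(tri([W1,W2],[a(336,133),b(130,250)]),tri([W1,W2],[a(331,522),b(145,632)]))
E
```

```text
[ 0.4779  0.3435 -0.2814] -16.124803499108236 [[-1.6199 -0.2156]
 [ 1.1721 -0.8019]
 [ 0.1945  0.6612]
 [-0.8527  0.7436]
 [ 0.4711 -0.8567]
 [ 0.0963  1.0777]]
slot [0.4682 0.3099 0.03  ]
[[-0.0417 -0.0535  0.0625]
 [ 0.0405 -0.0525  0.0625]
 [-0.0413 -0.0156  0.0625]
 [ 0.0408 -0.0159  0.0625]]
(array([0.4338, 0.3401, 0.0622]), np.float64(0.11208350202642237)) (array([0.513 , 0.3169, 0.0627]), np.float64(0.2480353376927269))
```

View pics/w2d.png

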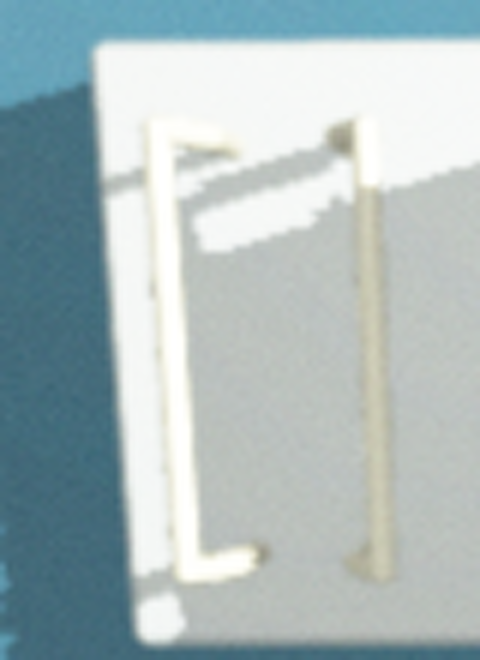

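Request:
jog_arm --increments '[[[0, 0, 2, 0.01, -0.035, 0.01, -1], [0, 0, 4, 0.02, -0.08, 0.02, -1], [0, 0, 6, 0.035, -0.125, 0.03, -1], [0, 0, 8, 0.045, -0.17, 0.03, -1], [0, 0, 10, 0.055, -0.215, 0.03, -1], [0, 0, 12, 0.065, -0.26, 0.03, -1], [0, 0, 13, 0.08, -0.3, 0.03, -1], [0, 0, 14, 0.09, -0.34, 0.03, -1]]]'

```text
time: 2.65
position: [0.6411, 0.0219, 0.291]
tool_rot: [0.708, -0.016, 0.013, -0.706]
ft_force: [0.8, 0.4, 0.1]
grip_width: 0.087
```

Request:
jog_arm --increments '[[[0, 0, 0, 0, -0.03, 0, -1], [0, 0, 0, 0, -0.04, 0, -1], [0, 0, 0, 0, -0.04, 0, -1]]]'

```text
time: 2.95
position: [0.6402, -0.0196, 0.291]
tool_rot: [0.708, -0.017, 0.014, -0.706]
ft_force: [-0.5, 0.1, -1.2]
grip_width: 0.087
```

```bash
python3 snap.py w3:wrist; python3 crop.py w3 160 0 280 240 3 w3c
```

```text
w3 2.95 [ 0.64016002 -0.01960464  0.29095346] [-0.2029364   0.48704769  1.30538752 -0.00395767  1.3532728  -1.72944263]
```

View pics/w3.png

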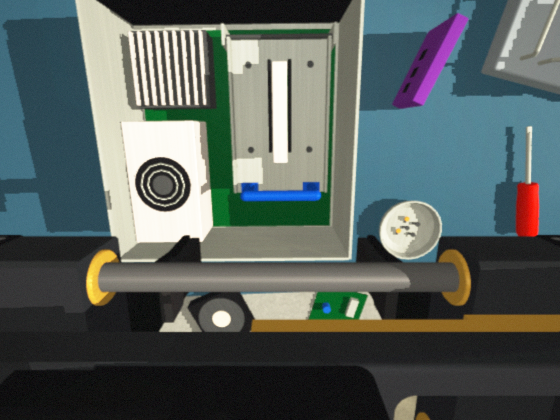

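Request:
jog_arm --increments '[[[0, 0, 0, 0, 0.02, -0.02, -1], [0, 0, 0, 0, 0.05, -0.03, -1], [0, 0, 0, 0, 0.06, -0.03, -1], [0, 0, 0, 0, 0.06, -0.03, -1]]]'

```text
time: 3.4
position: [0.6397, 0.0449, 0.2612]
tool_rot: [0.708, -0.015, 0.011, -0.706]
ft_force: [0.1, -0.1, 0.1]
grip_width: 0.087
```

```bash
python3 snap.py w4:wrist; python3 crop.py w3 220 20 130 190 4 w3c;python3 crop.py w4 150 0 180 200 4 w4c
```

```text
w4 3.4 [0.63968542 0.04492951 0.26123425] [-0.10257472  0.51426288  1.34103006 -0.00274573  1.29101673 -1.63545983]
```

View pics/w3c.png

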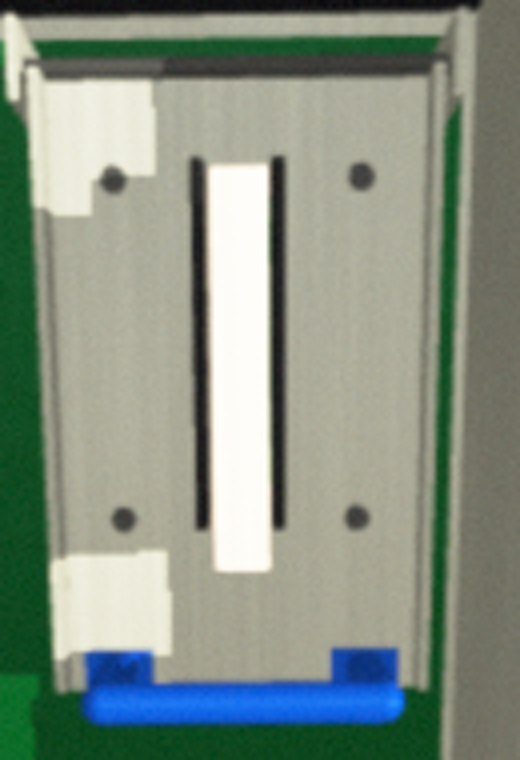

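View pics/w4c.png

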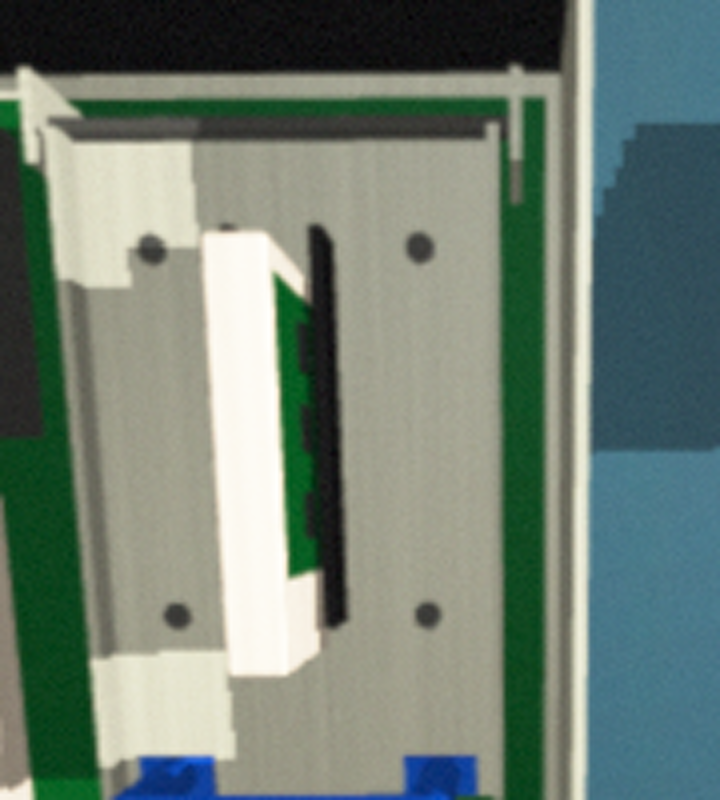

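Run:
```python
from h import *
import pickle
np.set_printoptions(precision=4,suppress=True)
o1,A=pickle.load(open('pics/w3.pkl','rb'));o2,B=pickle.load(open('pics/w4.pkl','rb'))
a=lambda x,y:(220+x/4,20+y/4); b=lambda x,y:(150+x/4,y/4)
p1=[(208,164),(270,163),(271,571),(214,571)];p2=[(203,232),(267,232),(289,676),(230,676)]
P=[]
for x,y in zip(p1,p2): 
    X,e=tri([A,B],[a(*x),b(*y)]);P.append(X);print(X,e)
P=np.array(P);print('c',P.mean(0)); d=(P[2]+P[3]-P[0]-P[1])/2;print(np.linalg.norm(d),np.degrees(np.arctan2(d[1],d[0])))
print('at .12',[ray(A,a(*x),.12) for x in p1],np.mean([ray(A,a(*x),.12) for x in p1],0),np.mean([ray(B,b(*x),.12) for x in p2],0))
print('bar',[ray(A,a(*x),.108) for x in [(84,704),(404,704)]])
# screws on cage floor z .05
print('screws',[ray(A,a(*x),.05) for x in [(113,180),(361,176),(123,519),(357,517)]])
print('screws',[ray(B,b(*x),.05) for x in [(152,248),(420,247),(177,615),(428,614)]])
o=get_obs();M=Ro.from_quat(o['tool_rot']).as_matrix();print(o['position'],M, np.degrees(np.arctan2(M[1,0],M[0,0])))
```

```text
[ 0.509  -0.0217  0.1163] 0.0943072343923319
[ 0.5104 -0.0064  0.1207] 0.19545061141875664
[ 0.6097 -0.0097  0.1203] 0.10507769971320613
[ 0.6095 -0.0249  0.1167] 0.019780048480498635
c [ 0.5597 -0.0157  0.1185]
0.09996966377182535 -1.8684403389488633
at .12 [array([ 0.5096, -0.0216,  0.12  ]), array([ 0.5101, -0.0064,  0.12  ]), array([ 0.6098, -0.0097,  0.12  ]), array([ 0.6092, -0.0248,  0.12  ])] [ 0.5597 -0.0156  0.12  ] [ 0.5597 -0.0153  0.12  ]
bar [array([ 0.6464, -0.0636,  0.108 ]), array([0.6502, 0.0268, 0.108 ])]
screws [array([ 0.4996, -0.0511,  0.05  ]), array([0.5018, 0.0228, 0.05  ]), array([ 0.5993, -0.0547,  0.05  ]), array([0.6018, 0.0197, 0.05  ])]
screws [array([ 0.4991, -0.051 ,  0.05  ]), array([0.5016, 0.0229, 0.05  ]), array([ 0.5992, -0.0546,  0.05  ]), array([0.6016, 0.0197, 0.05  ])]Traceback (most recent call last):
  File "<stdin>", line 16, in <module>
NameError: name 'get_obs' is not defined
```

Request:
jog_arm --increments '[[[0, 0, 0, -0.03, -0.02, 0, -1], [0, 0, 0, -0.06, -0.045, -0.02, -1], [0, 0, 0, -0.08, -0.06, -0.045, -1], [0, 0, 0, -0.08, -0.0605, -0.08, -1], [0, 0, 0, -0.08, -0.0605, -0.11, -1], [0, 0, 0, -0.08, -0.0605, -0.11, -1]]]'

```text
time: 4.05
position: [0.5578, -0.0176, 0.1491]
tool_rot: [0.708, -0.018, 0.01, -0.706]
ft_force: [-0.4, 0.4, -0.3]
grip_width: 0.0869
```

```bash
python3 - <<'E'
from h import *
from rig import *
o=get_obs();M=Ro.from_quat(o['tool_rot']).as_matrix();print(o['position'],M, np.degrees(np.arctan2(M[1,0],M[0,0])))
E
python3 snap.py s5:scene w5:wrist; python3 crop.py s5 190 120 160 150 4 s5c
```

```text
[ 0.55780651 -0.01764426  0.14912171] [[ 0.99916153 -0.01043857  0.03958873]
 [-0.03961093 -0.0019285   0.99921332]
 [-0.01035401 -0.99994366 -0.00234037]] -2.2702545965258314
s5 4.05 [ 0.55780651 -0.01764426  0.14912171] [-0.2294761   0.5398638   1.66512972 -0.00524162  0.94633215 -1.75757585]
w5 4.1 [ 0.55957638 -0.01771384  0.15109369] [-0.228906    0.5375909   1.6621926  -0.00514942  0.94740246 -1.75759085]
```

View pics/s5c.png

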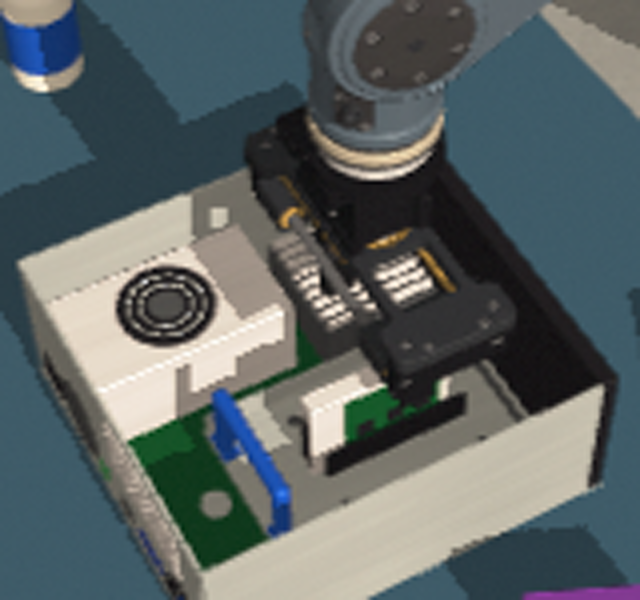

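View pics/w5.png

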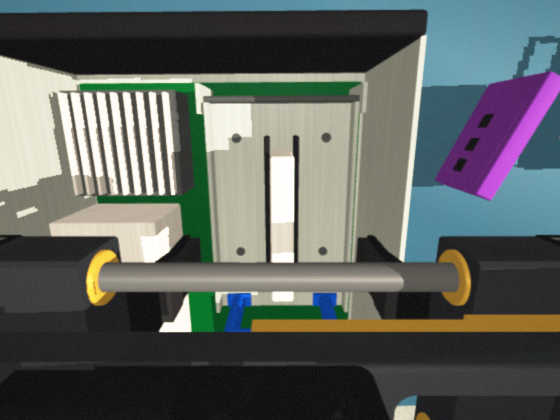

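Request:
jog_arm --increments '[[[0, -0.5, 0.3, 0, 0.002, -0.015, -1], [0, -0.5, 0.3, 0, 0.002, -0.035, -1], [0, -0.5, 0.3, 0, 0.002, -0.05, -1], [0, -0.5, 0.3, 0, 0.002, -0.061, -1], [0, -0.5, 0.3, 0, 0.002, -0.061, -1], [0, -0.5, 0.3, 0, 0.002, -0.061, -1]]]'

```text
time: 4.75
position: [0.5621, -0.016, 0.0926]
tool_rot: [0.708, -0.009, 0.015, -0.706]
ft_force: [-0.5, 0.8, 0.1]
grip_width: 0.0873
```

```bash
python3 snap.py w6:wrist; python3 crop.py w6 150 140 260 160 3 w6c
```

```text
w6 4.75 [ 0.56207568 -0.01599541  0.09259223] [-0.22596813  0.62508294  1.70777208 -0.00299282  0.79987666 -1.76124237]
```

View pics/w6c.png

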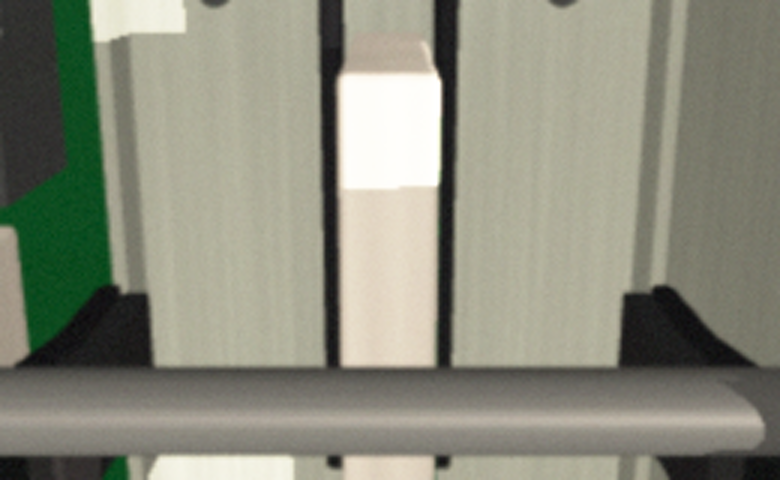

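Request:
jog_arm --increments '[[[0, 0, 0, 0, 0, -0.001, 0.2], [0, 0, 0, 0, 0, -0.001, 1], [0, 0, 0, 0, 0, -0.001, 1], [0, 0, 0, 0, 0, -0.001, 1], [0, 0, 0, 0, 0, -0.001, 1], [0, 0, 0, 0, 0, -0.001, 1], [0, 0, 0, 0, 0, -0.001, 1], [0, 0, 0, 0, 0, -0.001, 1]]]' --squeeze 30

```text
time: 5.6
position: [0.5621, -0.016, 0.0916]
tool_rot: [0.708, -0.009, 0.015, -0.706]
ft_force: [-0.3, -1.0, -0.5]
grip_width: 0.0312
```

Request:
jog_arm --increments '[[[0, 0, 0, 0, 0, 0, 1], [0, 0, 0, 0, 0, 0, 1], [0, 0, 0, 0, 0, 0, 1], [0, 0, 0, 0, 0, 0, 1], [0, 0, 0, 0, 0, 0, 1]]]'

```text
time: 6.1
position: [0.5621, -0.0159, 0.0916]
tool_rot: [0.708, -0.009, 0.015, -0.706]
ft_force: [-1.0, -0.1, -0.9]
grip_width: 0.0146
```

Request:
jog_arm --increments '[[[0, 0, 0, 0, 0, 0.003, 1], [0, 0, 0, 0, 0, 0.01, 1], [0, 0, 0, 0, 0, 0.02, 1], [0, 0, 0, 0, 0, 0.035, 1], [0, 0, 0, 0, 0, 0.05, 1], [0, 0, 0, 0, 0, 0.06, 1], [0, 0, 0, 0, 0, 0.06, 1]]]'

```text
time: 6.8
position: [0.5633, -0.0162, 0.1536]
tool_rot: [0.709, -0.007, 0.016, -0.705]
ft_force: [-0.4, -0.5, -1.9]
grip_width: 0.015
```

```bash
python3 snap.py w7:wrist s7:scene; python3 crop.py s7 190 120 160 150 4 s7c
```

```text
w7 6.8 [ 0.56329901 -0.01618807  0.15362634] [-0.22583296  0.53160506  1.66530024 -0.00262742  0.93154379 -1.76172558]
s7 6.85 [ 0.56258347 -0.01606067  0.15258649] [-0.22589753  0.53297932  1.66641316 -0.00262998  0.93111156 -1.76168257]
```

View pics/s7c.png

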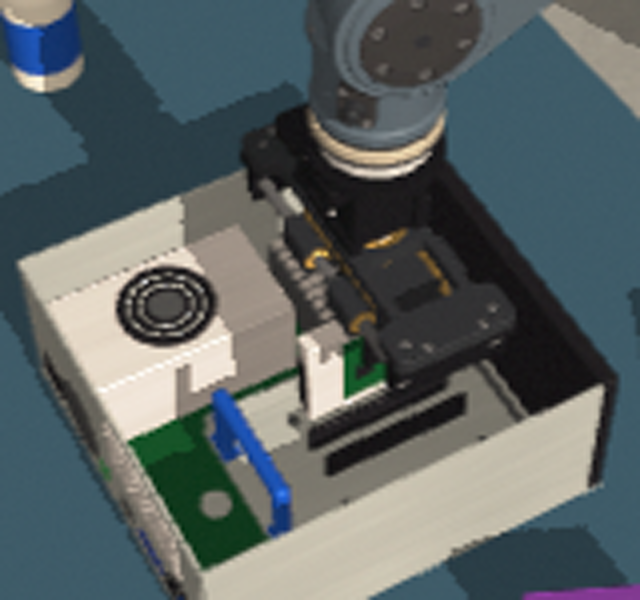

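View pics/w7.png

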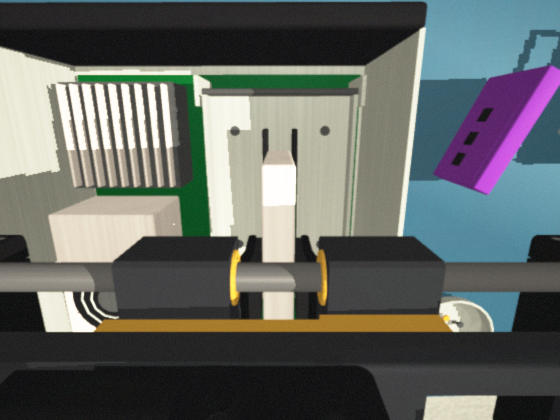

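Request:
jog_arm --increments '[[[0, 0, 0, 0, 0, 0.02, 1], [0, 0, 0, 0, 0, 0.05, 1], [0, 0, 0, 0, 0, 0.08, 1], [0, 0, 0, 0, 0, 0.095, 1], [0, 0, -1, -0.005, 0.015, 0.095, 1], [0, 0, -2, -0.01, 0.035, 0.095, 1], [0, 0, -3, -0.018, 0.065, 0.095, 1], [0, 0, -4, -0.026, 0.095, 0.095, 1]]]'

```text
time: 7.7
position: [0.535, 0.0797, 0.2457]
tool_rot: [0.708, -0.035, 0.039, -0.705]
ft_force: [0.7, 0.4, -2.5]
grip_width: 0.0146
```

Request:
jog_arm --increments '[[[0, 0, -1.5, -0.008, 0.03, 0, 1], [0, 0, -3, -0.018, 0.065, 0, 1], [0, 0, -5, -0.028, 0.1, 0, 1], [0, 0, -6.5, -0.038, 0.135, 0, 1], [0, 0, -8, -0.048, 0.17, 0, 1], [0, 0, -9, -0.056, 0.2, 0, 1], [0, 0, -10, -0.062, 0.22, 0, 1], [0, 0, -10, -0.064, 0.228, 0, 1]]]'

```text
time: 8.5
position: [0.4694, 0.3092, 0.2446]
tool_rot: [0.702, -0.096, 0.099, -0.698]
ft_force: [-0.2, -0.2, -2.2]
grip_width: 0.0149
```

```bash
python3 snap.py w8:wrist
python3 - <<'E'
from h import *
from rig import *
o=get_obs();M=Ro.from_quat(o['tool_rot']).as_matrix();print(o['position'],M, np.degrees(np.arctan2(M[1,0],M[0,0])),o['ft_force'],o['moment'])
E
```

```text
w8 8.5 [0.46940299 0.30923466 0.24462359] [ 0.38736618  0.41735118  1.56622658 -0.00713024  1.15779897 -0.90332638]
[0.46967735 0.30945465 0.24476718] [[ 0.96183068  0.00311748  0.27362754]
 [-0.27360897 -0.00533633  0.96182621]
 [ 0.00445864 -0.9999809  -0.00427968]] -15.879297011030776 [ 0.44286118  1.88532813 -2.9937322 ] [ 0.04758771  0.01034244 -0.01718101]
```

View pics/w8.png

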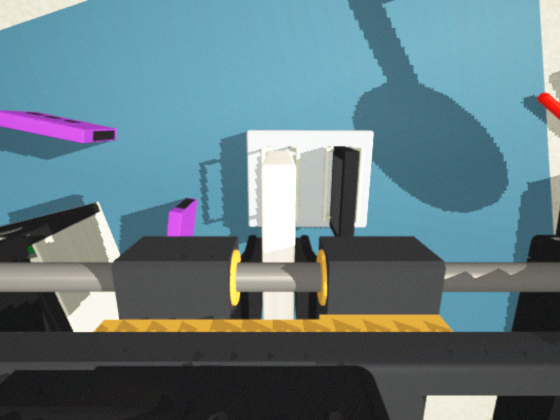

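Request:
jog_arm --increments '[[[0, 0, -0.2, 0.0005, 0, -0.02, 1], [0, 0, -0.3, 0.0005, 0.0005, -0.05, 1], [0, 0, -0.3, 0.0005, 0.0005, -0.085, 1], [0, 0, -0.3, 0.0005, 0.0005, -0.11, 1], [0, 0, -0.3, 0.0005, 0.0005, -0.12, 1], [0, 0, -0.3, 0.0005, 0.0005, -0.12, 1]]]'

```text
time: 9.15
position: [0.4696, 0.3087, 0.1232]
tool_rot: [0.703, -0.1, 0.1, -0.698]
ft_force: [0.0, -1.1, -1.2]
grip_width: 0.0146
```

```bash
python3 snap.py w9:wrist s9:scene t9:top; python3 crop.py w9 200 100 200 140 4 w9c;python3 crop.py s9 330 240 120 120 5 s9c
python3 - <<'E'
from h import *
from rig import *
import pickle
o1,W1=pickle.load(open('pics/w1.pkl','rb'));o2,W2=pickle.load(open('pics/w2.pkl','rb'))
a=lambda x,y:(235+x/5,45+y/5); b=lambda x,y:(165+x/6,70+y/6)
Q=[]
for p,q in [((159,135),(160,125)),((170,520),(190,575)),((336,135),(366,120)),((331,520),(381,576))]:
    X,e=tri([W1,W2],[a(*p),b(*q)]);Q.append(X);print(X,e)
Q=np.array(Q);print(Q.mean(0)); print(np.degrees(np.arctan2(*(Q[1]-Q[0]+Q[3]-Q[2])[[1,0]])))
o=get_obs();M=Ro.from_quat(o['tool_rot']).as_matrix();print(o['position'], np.degrees(np.arctan2(M[1,0],M[0,0])),M)
E
```

```text
w9 9.15 [0.46959723 0.3086658  0.12321215] [ 0.38620511  0.58058995  1.67956436 -0.0082724   0.88452211 -0.8960926 ]
s9 9.2 [0.47058535 0.30932371 0.12462258] [ 0.38659262  0.57868767  1.6779952  -0.00817245  0.88481042 -0.89599251]
t9 9.25 [0.47121983 0.30979653 0.12552586] [ 0.38691685  0.5774302   1.67709658 -0.00809149  0.88468813 -0.89590968]
[0.423401   0.30362684 0.06061762] 0.28596697491813927
[0.50190095 0.28211035 0.0653507 ] 0.21237567214134856
[0.43390483 0.34004135 0.0618364 ] 0.30186629113114805
[0.5123288  0.31696286 0.06498979] 0.19319863811554683
[0.4678839  0.31068535 0.06319863]
-15.864200329677724
[0.47149131 0.31004348 0.12606272] -16.202407409172775 [[ 0.96026027  0.00572467  0.27904739]
 [-0.27902515 -0.00438906  0.96027376]
 [ 0.00672201 -0.99997398 -0.00261731]]
```

View pics/w9c.png

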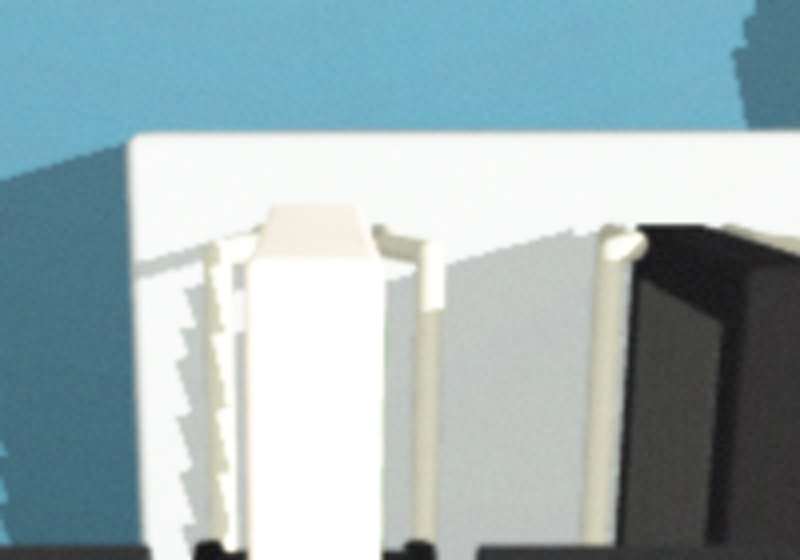

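View pics/s9c.png

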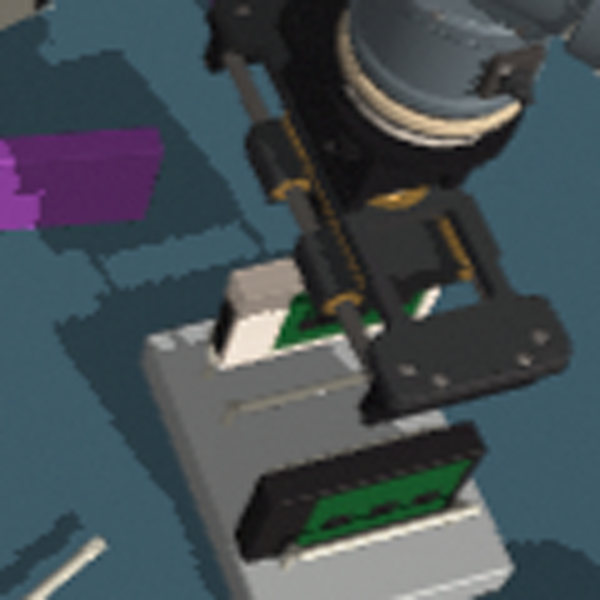

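Request:
jog_arm --increments '[[[0, 0, 0, -0.001, 0, -0.01, 1], [0, 0, 0, -0.001, 0, -0.02, 1], [0, 0, 0, -0.001, 0, -0.03, 1], [0, 0, 0, -0.001, 0, -0.04, 1], [0, 0, 0, -0.001, 0, -0.04, 1], [0, 0, 0, -0.001, 0, -0.04, 1]]]'

```text
time: 9.9
position: [0.4702, 0.31, 0.0854]
tool_rot: [0.702, -0.098, 0.101, -0.699]
ft_force: [0.3, 0.2, -2.7]
grip_width: 0.0148
```

```bash
python3 snap.py w10:wrist s10:scene; python3 crop.py w10 200 100 200 140 4 w10c;python3 crop.py s10 330 240 120 120 5 s10c; python3 -c "
from rig import *
o=get_obs();print(o['position'],o['ft_force'],o['moment'])"
```

```text
w10 9.9 [0.4701777  0.30996719 0.08543154] [ 0.38790346  0.63949331  1.7039542  -0.00873504  0.79573391 -0.89414746]
s10 9.95 [0.47057813 0.31014398 0.0858994 ] [ 0.38791691  0.638823    1.70347183 -0.00871306  0.79575329 -0.89413137]
[0.47076064 0.31021373 0.08616152] [ 0.0506403  -0.29461968 -1.78024681] [-0.02517861  0.03285244  0.02814772]
```

View pics/w10c.png

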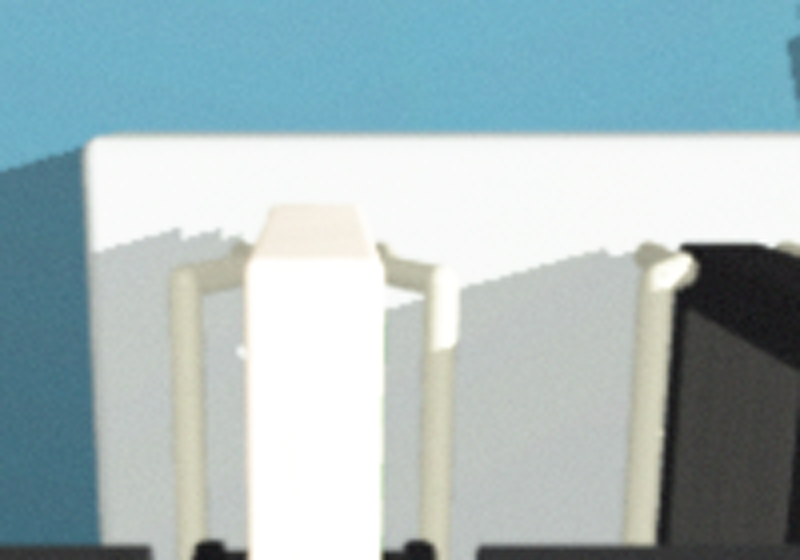

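View pics/s10c.png

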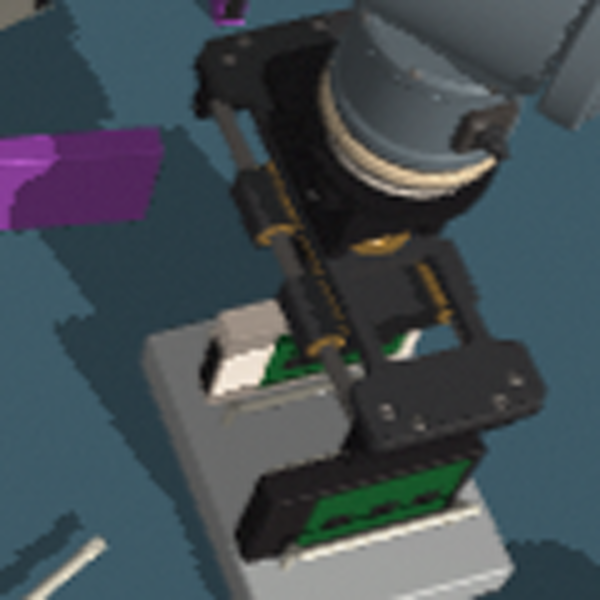

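Request:
jog_arm --increments '[[[0, 0, 0, -0.0005, 0, -0.005, 1], [0, 0, 0, -0.0005, 0, -0.01, 1], [0, 0, 0, -0.0005, 0, -0.0125, 1], [0, 0, 0, -0.0005, 0, -0.0125, 1], [0, 0, 0, -0.0005, 0, -0.0125, 1]]]'

```text
time: 10.5
position: [0.4703, 0.3102, 0.0735]
tool_rot: [0.701, -0.097, 0.102, -0.699]
ft_force: [-0.7, 0.5, -2.6]
grip_width: 0.0148
```

Request:
jog_arm --increments '[[[0, 0, 0, 0, 0, -0.001, 1], [0, 0, 0, 0, 0, -0.001, 1]]]'

```text
time: 10.7
position: [0.4703, 0.3102, 0.0726]
tool_rot: [0.701, -0.097, 0.102, -0.699]
ft_force: [0.6, -0.9, -2.2]
grip_width: 0.0147
```

Request:
jog_arm --increments '[[[0, 0, 0, 0, 0, -0.001, 1], [0, 0, 0, 0, 0, -0.001, 1]]]'

```text
time: 10.9
position: [0.4704, 0.3103, 0.0717]
tool_rot: [0.701, -0.097, 0.102, -0.699]
ft_force: [0.4, 0.4, -1.8]
grip_width: 0.0149
```

Request:
jog_arm --increments '[[[0, 0, 0, 0, 0, -0.001, 1], [0, 0, 0, 0, 0, -0.001, 1]]]'

```text
time: 11.1
position: [0.4704, 0.3103, 0.0716]
tool_rot: [0.701, -0.097, 0.102, -0.699]
ft_force: [-1.0, -0.5, 4.5]
grip_width: 0.015
```

Request:
jog_arm --increments '[[[0, 0, 0, 0, 0, -0.001, 1], [0, 0, 0, 0, 0, -0.001, 1]]]'

```text
time: 11.3
position: [0.4704, 0.3104, 0.0716]
tool_rot: [0.701, -0.097, 0.102, -0.699]
ft_force: [-1.5, -0.1, 4.5]
grip_width: 0.0146
```

Request:
jog_arm --increments '[[[0, 0, 0, 0, 0, 0, 0.55], [0, 0, 0, 0, 0, 0.0005, 0.4], [0, 0, 0, 0, 0, 0.0005, 0.2], [0, 0, 0, 0, 0, 0.0005, 0.2], [0, 0, 0, 0, 0, 0.0005, 0.2], [0, 0, 0, 0, 0, 0.0005, 0.2]]]'

```text
time: 11.9
position: [0.4704, 0.3103, 0.0719]
tool_rot: [0.701, -0.097, 0.102, -0.699]
ft_force: [-0.0, -0.0, -1.3]
grip_width: 0.0342
```

```bash
python3 snap.py w11:wrist s11:scene; python3 crop.py w11 200 100 200 140 4 w11c;python3 crop.py s11 330 240 120 120 5 s11c
```

```text
w11 11.9 [0.4703729  0.31031158 0.07194571] [ 0.38845386  0.66120548  1.71168953 -0.00930232  0.76382177 -0.89333652]
s11 11.95 [0.47038594 0.31033285 0.07199183] [ 0.38848915  0.66112734  1.71167447 -0.00932483  0.76382798 -0.89326861]
```

View pics/w11c.png

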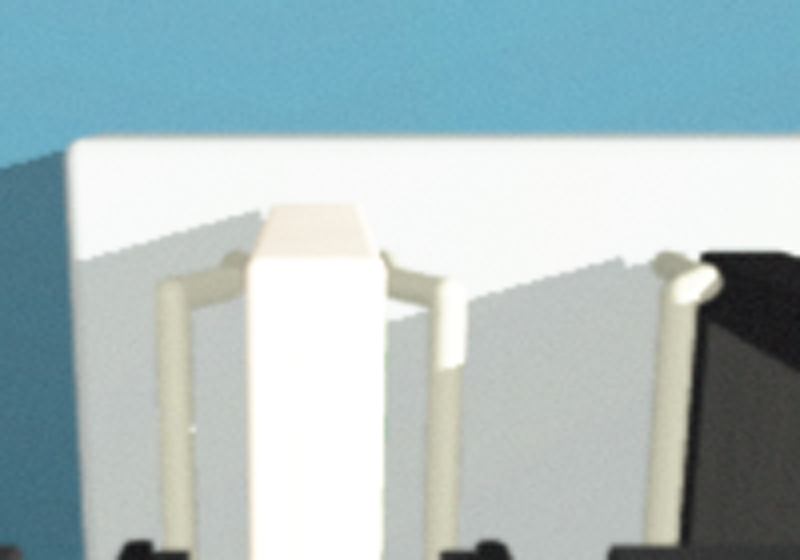

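View pics/s11c.png

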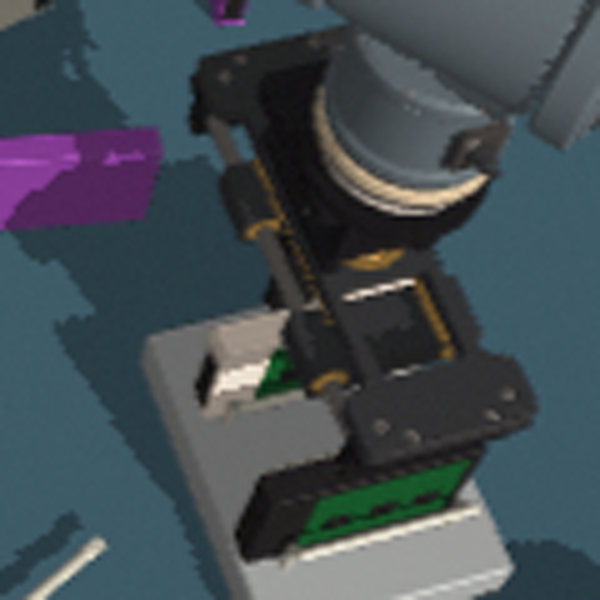

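Request:
jog_arm --increments '[[[0, 0, 0, 0, 0, 0.01, 0.2], [0, 0, 0, 0, 0, 0.03, 0.2], [0, 0, 0, 0, 0, 0.06, 0], [0, 0, 0, 0, 0, 0.1, -0.2], [0, 0, 0, 0, 0, 0.14, -0.2], [0, 0, 0, 0, 0, 0.17, -0.2], [0, 0, 0, 0, 0, 0.19, -0.2], [0, 0, 0, 0, 0, 0.19, -0.2]]]'

```text
time: 12.8
position: [0.4722, 0.3112, 0.2662]
tool_rot: [-0.7, 0.094, -0.105, 0.701]
ft_force: [1.1, 0.1, 0.8]
grip_width: 0.0521
```

```bash
python3 snap.py w12:wrist s12:scene; python3 crop.py s12 330 240 120 120 5 s12c
python3 - <<'E'
from h import *
import pickle,glob
D=[pickle.load(open(f,'rb'))[0] for f in sorted(glob.glob('pics/*.pkl'))]
lat=[];
A=[];b=[];A2=[];b2=[]
for o in D:
    q=o['q'];p=o['position'];c,s=np.cos(q[0]),np.sin(q[0]);r=c*p[0]+s*p[1];l=-s*p[0]+c*p[1];lat.append(l)
    A.append((r,p[2],q))
print('lat',np.round(lat,4))
def f(v):
    l1,l2,off,hL,b1,b2=v
    return np.concatenate([[off+l1*np.sin(q[1]+b1)+l2*np.sin(q[1]+q[2]+b2)-r, hL+l1*np.cos(q[1]+b1)+l2*np.cos(q[1]+q[2]+b2)-z] for r,z,q in A])
def g(v): return f([*v,0,0])
r=least_squares(g,[.42,.39,0,0]);print(r.x,np.abs(r.fun).max())
print([q[1]+q[2]+q[4] for _,_,q in A])
E
```

```text
w12 12.8 [0.47224568 0.31116863 0.26616378] [ 0.38859404  0.39300795  1.54088074 -0.00689759  1.19425374 -0.89749329]
s12 12.85 [0.47100976 0.31062346 0.26390813] [ 0.38853372  0.39535057  1.5438049  -0.00691016  1.19334065 -0.89748681]
lat [0.1091 0.109  0.109  0.1097 0.1104 0.1091 0.1091 0.1106 0.1091 0.109
 0.109  0.1113 0.1098 0.1102 0.1097 0.1103 0.1104 0.109  0.109 ]
[0.36547469 0.38917917 0.0576381  0.06274283] 0.029630711108798224
[np.float64(3.1380481172493977), np.float64(3.1366297829493375), np.float64(3.132496120750226), np.float64(3.151325667007024), np.float64(3.1305040425649873), np.float64(3.141493291828994), np.float64(3.1392149089915042), np.float64(3.142774782328422), np.float64(3.139181423622579), np.float64(3.136716781115758), np.float64(3.1281424245570975), np.float64(3.144814889304537), np.float64(3.1457080150159), np.float64(3.146309672444561), np.float64(3.1471859579129466), np.float64(3.13273168667838), np.float64(3.1284490808349377), np.float64(3.141376735304607), np.float64(3.144676420231753)]
```

View pics/s12c.png

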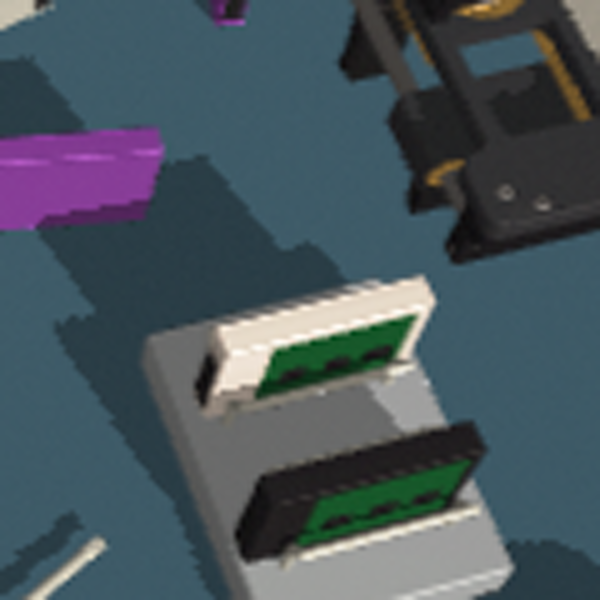

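View pics/w12.png

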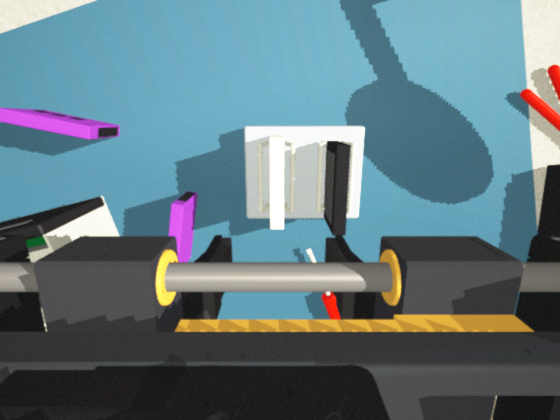

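Request:
jog_arm --increments '[[[0, 0, -5, 0.01, -0.02, 0, -0.2], [0, 0, -13, 0.025, -0.06, 0, -0.2], [0, 0, -21, 0.045, -0.105, 0, -0.2], [0, 0, -29, 0.065, -0.15, 0, -0.2], [0, 0, -37, 0.085, -0.195, 0, -0.2], [0, 0, -45, 0.105, -0.24, 0, -0.2], [0, 0, -53, 0.125, -0.285, 0, -0.2], [0, 0, -60, 0.14, -0.325, 0, -0.2]]]'

```text
time: 13.7
position: [0.6099, -0.0171, 0.26]
tool_rot: [0.558, -0.437, 0.439, -0.552]
ft_force: [0.3, -0.2, 0.8]
grip_width: 0.0522
```

Run:
```python
from h import *
from rig import *
o=get_obs();M=Ro.from_quat(o['tool_rot']).as_matrix();print(o['position'], np.degrees(np.arctan2(M[1,0],M[0,0])),M,o['q'])
```

```text
[ 0.60986802 -0.01711689  0.25998392] -76.53281466757664 [[ 0.23288296 -0.00322345  0.97249943]
 [-0.97248063 -0.00781744  0.23285255]
 [ 0.00685186 -0.99996425 -0.00495529]] [-0.20678216  0.46953534  1.4260538  -0.00876682  1.24756492 -0.43902078]
```

Request:
jog_arm --increments '[[[0, 0, -5, 0.013, -0.03, 0, -0.2], [0, 0, -12, 0.03, -0.06, 0, -0.2], [0, 0, -15.4, 0.038, -0.083, 0, -0.2], [0, 0, -15.4, 0.038, -0.083, 0, -0.2], [0, 0, -15.4, 0.038, -0.083, 0, -0.2]]]'

```text
time: 14.2
position: [0.6467, -0.1, 0.2577]
tool_rot: [-0.495, 0.51, -0.507, 0.488]
ft_force: [-0.8, 1.4, -0.5]
grip_width: 0.0517
```

```bash
python3 snap.py w13:wrist;  python3 crop.py w13 180 40 200 150 4 w13c
python3 - <<'E'
from h import *
from rig import *
o=get_obs();M=Ro.from_quat(o['tool_rot']).as_matrix();print(o['position'], np.degrees(np.arctan2(M[1,0],M[0,0])),M,o['q'])
E
```

```text
w13 14.2 [ 0.64665906 -0.10004867  0.25773959] [-0.32044131  0.53813477  1.30689119 -0.00769596  1.30403824 -0.28412032]
[ 0.64663796 -0.09926796  0.25824101] -91.90196415182616 [[-0.033189   -0.0088307   0.99941008]
 [-0.99943568 -0.00488738 -0.03323303]
 [ 0.00517797 -0.99994906 -0.00866351]] [-0.31930828  0.53720637  1.30717491 -0.00768418  1.30406926 -0.28403952]
```

View pics/w13.png

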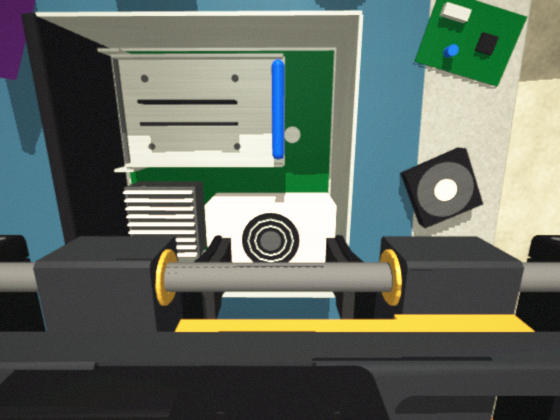

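View pics/w13c.png

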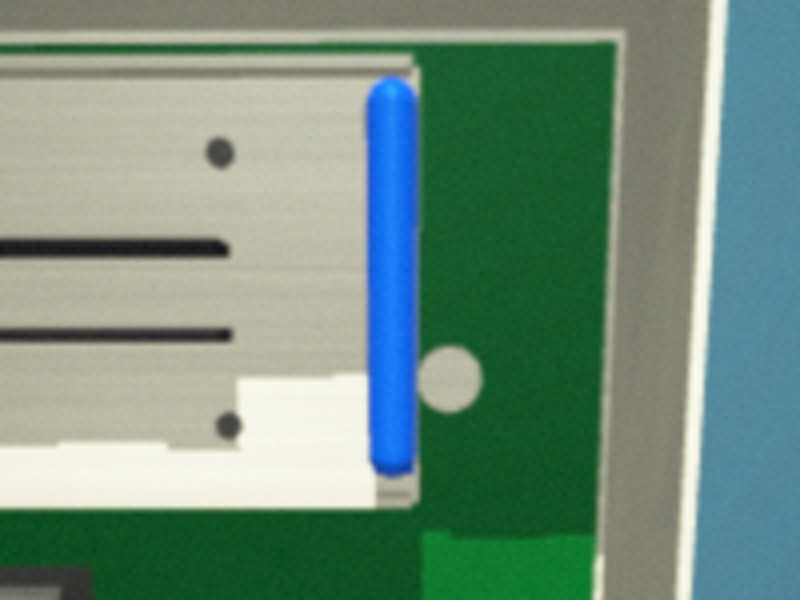

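Run:
```python
from h import *
import pickle
np.set_printoptions(precision=4,suppress=True)
o1,A=pickle.load(open('pics/w3.pkl','rb'));o2,B=pickle.load(open('pics/w13.pkl','rb'));_,C=pickle.load(open('pics/w4.pkl','rb'))
a=lambda x,y:(220+x/4,20+y/4); b=lambda x,y:(180+x/4,40+y/4)
print(tri([A,B],[a(404,704),b(391,78)]),tri([A,B],[a(84,704),b(392,474)]))
print(ray(B,b(391,78),.105),ray(B,b(392,474),.105))
```

```text
(array([0.6501, 0.026 , 0.1076]), np.float64(0.7539922672538637)) (array([ 0.6471, -0.0646,  0.1046]), np.float64(0.44302982692488513))
[0.6499 0.026  0.105 ] [ 0.647  -0.0649  0.105 ]
```

Request:
jog_arm --increments '[[[0, -0.3, 0, 0.002, 0.03, 0, -0.2], [0, -0.5, 0, 0.002, 0.06, -0.02, -0.2], [0, -0.5, 0, 0.002, 0.08, -0.05, -0.2], [0, -0.5, 0, 0.002, 0.08, -0.085, -0.2], [0, -0.5, 0, 0.002, 0.08, -0.11, -0.2], [0, -0.5, 0, 0.002, 0.08, -0.125, -0.2], [0, -0.5, 0, 0.002, 0.08, -0.125, -0.2]]]'

```text
time: 14.95
position: [0.6464, -0.0178, 0.1308]
tool_rot: [-0.494, 0.508, -0.507, 0.49]
ft_force: [-0.5, -0.1, 0.3]
grip_width: 0.0523
```

```bash
python3 snap.py w14:wrist s14:scene;  python3 crop.py s14 190 120 160 150 4 s14c
python3 - <<'E'
from h import *
from rig import *
o=get_obs();M=Ro.from_quat(o['tool_rot']).as_matrix();print(o['position'], np.degrees(np.arctan2(M[1,0],M[0,0])),M,o['q'])
E
```

```text
w14 14.95 [ 0.64643071 -0.01781299  0.13082818] [-0.19779254  0.6652059   1.45028164 -0.00549012  1.03100043 -0.16330152]
s14 15.0 [ 0.64789804 -0.01838204  0.13261014] [-0.19822979  0.66338919  1.448023   -0.00545169  1.03140506 -0.1632397 ]
[ 0.64901974 -0.0188745   0.13389852] -91.86569774063697 [[-3.25564171e-02  7.99401520e-04  9.99469580e-01]
 [-9.99457694e-01 -4.96805206e-03 -3.25520564e-02]
 [ 4.93939474e-03 -9.99987340e-01  9.60709975e-04]] [-0.19862233  0.6620475   1.44647263 -0.00549277  1.03131518 -0.16324468]
```

View pics/w14.png

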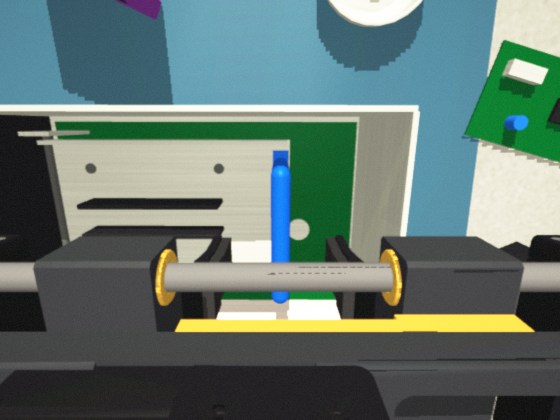

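View pics/s14c.png

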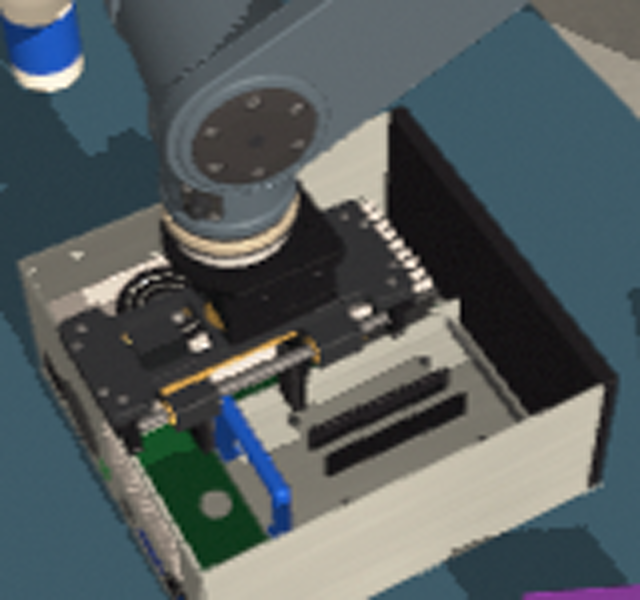

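Request:
jog_arm --increments '[[[0, 0, 0, 0, 0, -0.015, -0.2], [0, 0, 0, 0, 0, -0.035, -0.2], [0, 0, 0, 0, 0, -0.047, -0.2], [0, 0, 0, 0, 0, -0.047, -0.2], [0, 0, 0, 0, 0, -0.047, -0.2], [0, 0, 0, 0, 0, -0.047, -0.2]]]'

```text
time: 15.65
position: [0.6498, -0.0191, 0.0878]
tool_rot: [0.492, -0.506, 0.51, -0.491]
ft_force: [0.6, -0.6, -0.4]
grip_width: 0.0524
```

Request:
jog_arm --increments '[[[0, 0, 0, 0, 0, 0, 1], [0, 0, 0, 0, 0, 0, 1], [0, 0, 0, 0, 0, 0, 1], [0, 0, 0, 0, 0, 0, 1], [0, 0, 0, 0, 0, 0, 1], [0, 0, 0, 0, 0, 0, 1], [0, 0, 0, 0, 0, 0, 1], [0, 0, 0, 0, 0, 0, 1]]]' --squeeze 30

```text
time: 16.45
position: [0.6474, -0.019, 0.0876]
tool_rot: [0.494, -0.507, 0.509, -0.49]
ft_force: [-5.7, -1.0, 4.4]
grip_width: 0.0106
```

```bash
python3 snap.py w15:wrist s15:scene;  python3 crop.py s15 190 120 160 150 4 s15c
python3 - <<'E'
from h import *
from rig import *
o=get_obs();M=Ro.from_quat(o['tool_rot']).as_matrix();print(o['position'], np.degrees(np.arctan2(M[1,0],M[0,0])),M,o['q'],o['ft_force'],o['grip_width'])
E
```

```text
w15 16.45 [ 0.64744962 -0.01895462  0.08760956] [-0.19886817  0.7223436   1.4757351  -0.00674878  0.94509384 -0.16262407]
s15 16.5 [ 0.64750707 -0.01895842  0.0876468 ] [-0.19888586  0.72230802  1.47567645 -0.00667253  0.94505536 -0.16267019]
[ 0.64748446 -0.01897204  0.08759826] -91.8495901898461 [[-0.03227541 -0.00254052  0.99947578]
 [-0.99946596 -0.00502773 -0.03228787]
 [ 0.00510712 -0.99998413 -0.00237689]] [-0.19890309  0.72237139  1.47570886 -0.00670028  0.94502006 -0.16268694] [-4.43890181  0.06471285  4.68748428] 0.010985521263513948
```

View pics/s15c.png

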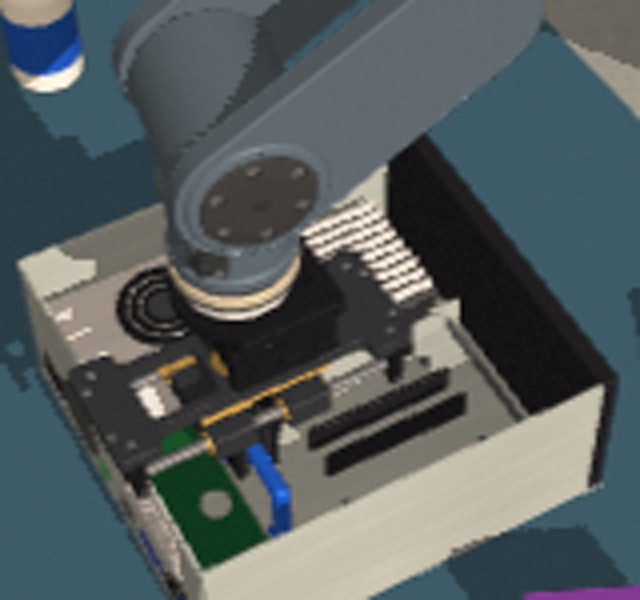

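Run:
```python
from h import *
import pickle,glob
np.set_printoptions(precision=4,suppress=True)
D=[pickle.load(open(f,'rb'))[0] for f in sorted(glob.glob('pics/*.pkl'))]
A=[]
for o in D:
    q=o['q'];p=o['position'];c,s=np.cos(q[0]),np.sin(q[0]);r=c*p[0]+s*p[1]
    A.append((r,p[2],q))
# full: z/r with general linear terms; include L via sum
def fk(v,q):
    l1,l2,h,L,off,e1,e2,k=v
    a=q[1];b=q[1]+q[2];c=q[1]+q[2]+q[4]
    r=off+l1*np.sin(a)+e1*np.cos(a)+l2*np.sin(b)+e2*np.cos(b)+L*np.sin(c)
    z=h+l1*np.cos(a)-e1*np.sin(a)+l2*np.cos(b)-e2*np.sin(b)+L*np.cos(c)
    return r,z
def f(v): return np.concatenate([np.subtract(fk(v,q),(r,z)) for r,z,q in A]+[[1e-3*(v[2]-.3)]])
r=least_squares(f,[.42,.39,.3,.25,0,0,0,0]);print(r.x,np.abs(r.fun).max())
v=r.x
for th in [0,15,30,45]:
  for ph in sorted({0,th//2,th}):
    t,p=np.radians([th,ph]);r0=None
    bx=.178*np.cos(t)-.055*np.sin(t);bz=.05+.178*np.sin(t)+.055*np.cos(t)
    # TCP in plane of arm approx: world x
    X=.4695+bx+.0187*np.sin(p);Z=bz-.0187*np.cos(p)
    R=np.sqrt(X*X+.019**2-.109**2)
    s=least_squares(lambda q:np.concatenate([np.subtract(fk(v,[0,q[0],q[1],0,q[2]]),(R,Z)),[q.sum()-np.pi+p]]),[.6,1.5,.9])
    print(th,ph,X,Z,s.x,s.cost)
```

```text
[0.588  0.3917 0.2742 0.3054 0.     0.     0.1141 0.    ] 2.5837456112167868e-05
0 0 0.6475 0.08630000000000002 [0.7237 1.4774 0.9404] 1.5226451860336694e-20
15 0 0.6271997495988155 0.13049571047414746 [0.6416 1.5062 0.9938] 8.832212300804526e-22
15 7 0.6294787063204917 0.13063509743845472 [0.6057 1.5983 0.8154] 3.30648508481169e-22
15 15 0.6320396657422327 0.13113289752254187 [0.5758 1.7022 0.6019] 9.995702178573062e-18
30 0 0.5961525218736301 0.16793139720814412 [0.5558 1.5588 1.027 ] 1.5753107551728277e-22
30 15 0.6009924380170473 0.16856858425653853 [0.4842 1.7494 0.6461] 9.112080670359739e-20
30 30 0.6055025218736301 0.1704367221573751 [0.462  1.9362 0.2198] 7.001827990678269e-24
45 0 0.5564741340859454 0.19605588001646557 [0.4699 1.6326 1.0391] 2.1885163781545714e-21
45 22 0.5634792773828229 0.19741754193606664 [0.3738 1.903  0.4808] 7.546330598445927e-18
45 45 0.5696970308941338 0.20153298320827712 [ 0.4174  2.1801 -0.2412] 9.127367192439988e-30
```

```bash
cat > traj.py <<'E'
import sys
from h import *
from rig import *
np.set_printoptions(precision=4,suppress=True)
u=np.array([.9995,-.0325,0]);zz=np.array([0,0,1.]);ax=np.cross(zz,u)
H=np.array([.6475,-.0190,.0876+.0187])-.178*u-.055*zz
def tcp(th,ph):
    t,p=np.radians([th,ph])
    return H+u*(.178*np.cos(t)-.055*np.sin(t)+.0187*np.sin(p))+zz*(.178*np.sin(t)+.055*np.cos(t)-.0187*np.cos(p))
o=get_obs();M=Ro.from_quat(o['tool_rot']).as_matrix()
ph0=np.degrees(np.arctan2(M[:,1]@u,-M[2,1]));bar=o['position']-.0187*M[:,1]
d=bar-H;th0=np.degrees(np.arctan2(d[2],d@u)-np.arctan2(.055,.178))
print('t',o['time'],'phi',ph0,'theta',th0,'radius err',np.hypot(d[2],d@u)-np.hypot(.055,.178),'lat',d@ax,'F',o['ft_force'],'w',o['grip_width'],'q',o['q'])
for a in sys.argv[1:]:
    th,ph=map(float,a.split(','));dp=tcp(th,ph)-o['position'];rv=-(ph-ph0)*ax
    print(th,ph,'rot',rv,'shift',dp)
E
python3 traj.py 1,0 3,1 5,2 7.5,3 10,4 12.5,5 15,6 15,6
```

```text
t 16.55 phi -0.13612773371665435 theta -0.004050679098078933 radius err 3.574481994828016e-05 lat 0.00012295212222236812 F [-4.4389  0.0647  4.6875] w 0.010985521263513948 q [-0.1989  0.7224  1.4757 -0.0067  0.945  -0.1627]
1.0 0.0 rot [-0.0044 -0.1361  0.    ] shift [-0.001   0.      0.0031]
3.0 1.0 rot [-0.0369 -1.1356  0.    ] shift [-0.0028  0.0001  0.0092]
5.0 2.0 rot [-0.0694 -2.1351  0.    ] shift [-0.0048  0.0001  0.0153]
7.5 3.0 rot [-0.1019 -3.1346  0.    ] shift [-0.0077  0.0002  0.0228]
10.0 4.0 rot [-0.1344 -4.1341  0.    ] shift [-0.0109  0.0003  0.0301]
12.5 5.0 rot [-0.1669 -5.1336  0.    ] shift [-0.0145  0.0004  0.0373]
15.0 6.0 rot [-0.1994 -6.1331  0.    ] shift [-0.0183  0.0006  0.0443]
15.0 6.0 rot [-0.1994 -6.1331  0.    ] shift [-0.0183  0.0006  0.0443]
```

Request:
jog_arm --increments '[[[0, -0.1, 0, -0.001, 0, 0.003, 1], [0, -1, 0, -0.003, 0, 0.009, 1], [-0.1, -2, 0, -0.005, 0, 0.015, 1], [-0.1, -3, 0, -0.0075, 0, 0.023, 1], [-0.1, -4, 0, -0.011, 0, 0.03, 1], [-0.2, -5, 0, -0.0145, 0.0005, 0.037, 1], [-0.2, -6, 0, -0.018, 0.0005, 0.044, 1], [-0.2, -6, 0, -0.018, 0.0005, 0.044, 1]]]' --squeeze 40

```text
time: 17.35
position: [0.6287, -0.0183, 0.1329]
tool_rot: [0.467, -0.48, 0.535, -0.515]
ft_force: [0.1, 0.8, -5.2]
grip_width: 0.0107
```

```bash
python3 traj.py 16,7 18,8 20,9 22.5,10 25,11 27.5,12 30,13 30,13; python3 snap.py s16:scene;  python3 crop.py s16 190 120 160 150 4 s16c
```

```text
t 17.35 phi 5.928278258636371 theta 15.327738119140745 radius err 0.00014868529267489383 lat 0.00017679908007718883 F [ 0.0501  0.8458 -5.1679] w 0.010699550364476508 q [-0.2132  0.606   1.5861  0.018   0.8469 -0.1917]
16.0 7.0 rot [-0.0348 -1.0712  0.    ] shift [-0.001  -0.      0.0018]
18.0 8.0 rot [-0.0673 -2.0707  0.    ] shift [-0.0043  0.0001  0.0072]
20.0 9.0 rot [-0.0998 -3.0702  0.    ] shift [-0.0078  0.0002  0.0125]
22.5 10.0 rot [-0.1323 -4.0697  0.    ] shift [-0.0125  0.0003  0.0189]
25.0 11.0 rot [-0.1648 -5.0692  0.    ] shift [-0.0175  0.0005  0.0251]
27.5 12.0 rot [-0.1973 -6.0687  0.    ] shift [-0.0228  0.0007  0.0311]
30.0 13.0 rot [-0.2298 -7.0682  0.    ] shift [-0.0283  0.0008  0.0368]
30.0 13.0 rot [-0.2298 -7.0682  0.    ] shift [-0.0283  0.0008  0.0368]
s16 17.35 [ 0.62868956 -0.01830834  0.13287628] [-0.21317286  0.60603436  1.58606749  0.01797284  0.84685256 -0.19169031]
```

View pics/s16c.png

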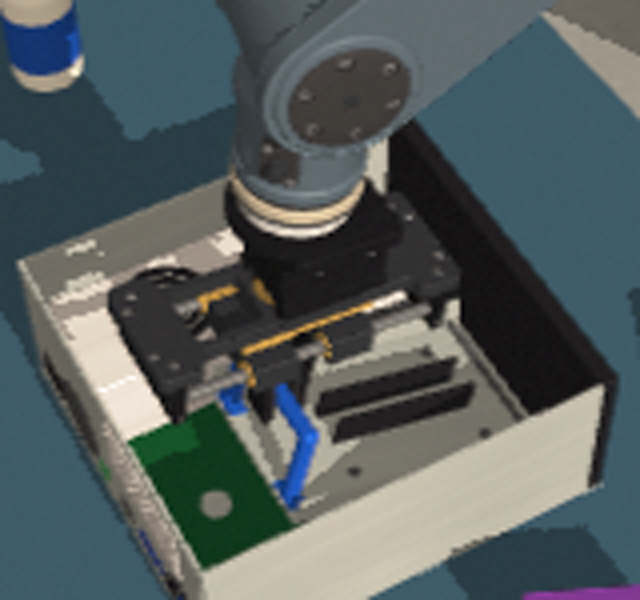

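Request:
jog_arm --increments '[[[0, -1, 0, -0.001, 0, 0.002, 1], [-0.1, -2, 0, -0.004, 0, 0.007, 1], [-0.1, -3, 0, -0.008, 0, 0.0125, 1], [-0.1, -4, 0, -0.0125, 0, 0.019, 1], [-0.2, -5, 0, -0.0175, 0.0005, 0.025, 1], [-0.2, -6, 0, -0.023, 0.0005, 0.031, 1], [-0.2, -7, 0, -0.0285, 0.001, 0.037, 1], [-0.2, -7, 0, -0.0285, 0.001, 0.037, 1]]]'

```text
time: 18.2
position: [0.6, -0.0174, 0.1708]
tool_rot: [0.434, -0.446, 0.564, -0.543]
ft_force: [2.4, 1.9, -3.9]
grip_width: 0.0105
```

```bash
python3 traj.py 31,14 33,15 35,16 37.5,17 40,18 42.5,19 44,20 45,20
```

```text
t 18.2 phi 13.02581094037903 theta 30.309547379378053 radius err 0.0005269515534810087 lat 0.00013979806917288273 F [ 2.3783  1.8695 -3.9323] w 0.010521274721464793 q [-0.2361  0.4853  1.7274  0.0627  0.706  -0.246 ]
31.0 14.0 rot [-0.0317 -0.9737  0.    ] shift [-0.0017  0.      0.0012]
33.0 15.0 rot [-0.0642 -1.9732  0.    ] shift [-0.0063  0.0002  0.0055]
35.0 16.0 rot [-0.0967 -2.9727  0.    ] shift [-0.0111  0.0003  0.0097]
37.5 17.0 rot [-0.1292 -3.9722  0.    ] shift [-0.0173  0.0005  0.0146]
40.0 18.0 rot [-0.1617 -4.9717  0.    ] shift [-0.0237  0.0007  0.0193]
42.5 19.0 rot [-0.1942 -5.9712  0.    ] shift [-0.0303  0.0009  0.0236]
44.0 20.0 rot [-0.2267 -6.9707  0.    ] shift [-0.0342  0.0011  0.0262]
45.0 20.0 rot [-0.2267 -6.9707  0.    ] shift [-0.0371  0.0012  0.0277]
```

Request:
jog_arm --increments '[[[0, -1, 0, -0.0015, 0, 0.001, 1], [-0.1, -2, 0, -0.006, 0, 0.0055, 1], [-0.1, -3, 0, -0.011, 0, 0.0095, 1], [-0.1, -4, 0, -0.0175, 0.0005, 0.0145, 1], [-0.2, -5, 0, -0.0235, 0.0005, 0.019, 1], [-0.2, -6, 0, -0.03, 0.001, 0.0235, 1], [-0.2, -7, 0, -0.0345, 0.001, 0.026, 1], [-0.2, -7, 0, -0.0355, 0.001, 0.0265, 1]]]'

```text
time: 19.0
position: [0.5649, -0.0163, 0.1986]
tool_rot: [0.398, -0.41, 0.591, -0.569]
ft_force: [3.1, 5.2, 0.2]
grip_width: 0.0107
```

```bash
python3 traj.py 45,20; python3 snap.py s17:scene w17:wrist t17:top;  python3 crop.py s17 170 90 180 200 3 s17c;python3 crop.py t17 110 130 240 130 3 t17c; python3 traj.py 45,20
```

```text
t 19.0 phi 20.26685845296229 theta 44.49120587212587 radius err 0.0009749572236621706 lat 8.106606850731817e-05 F [3.0576 5.1827 0.2051] w 0.010712305316642254 q [-0.2689  0.3741  1.8826  0.1481  0.544  -0.3484]
45.0 20.0 rot [ 0.0087  0.2667 -0.    ] shift [-0.002   0.0001 -0.0001]
s17 19.0 [ 0.56490962 -0.01632452  0.19859305] [-0.26887872  0.37411919  1.88257513  0.14810499  0.54403502 -0.34836426]
w17 19.05 [ 0.5650053  -0.01633157  0.19859822] [-0.26881006  0.37429174  1.88203284  0.1477965   0.54479303 -0.34814939]
t17 19.1 [ 0.56513769 -0.01633611  0.1985069 ] [-0.26874389  0.37465013  1.88160892  0.1476774   0.54513366 -0.34809397]
t 19.15 phi 20.227526824792722 theta 44.37355482079115 radius err 0.001048802947426708 lat 6.825849330971664e-05 F [4.0487 4.9752 0.0246] w 0.010680166985452955 q [-0.2687  0.3749  1.8813  0.1477  0.5452 -0.348 ]
45.0 20.0 rot [ 0.0074  0.2274 -0.    ] shift [-0.0024  0.0001  0.    ]
```

View pics/s17c.png

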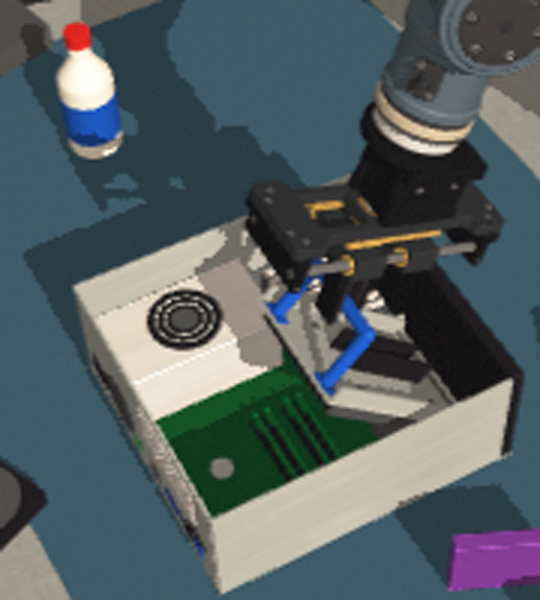

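View pics/w17.png

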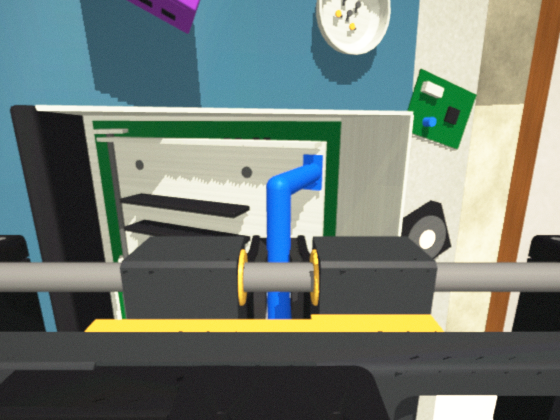

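View pics/t17c.png

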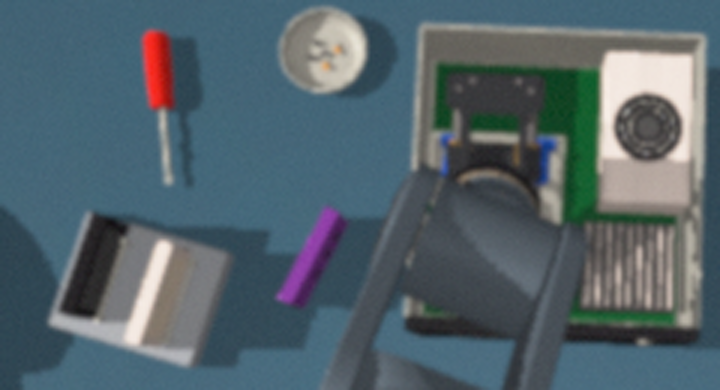

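```bash
python3 crop.py s17 250 170 70 60 8 s17d; python3 crop.py w17 250 130 90 110 6 w17d
```

```text
(no output)
```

View pics/s17d.png

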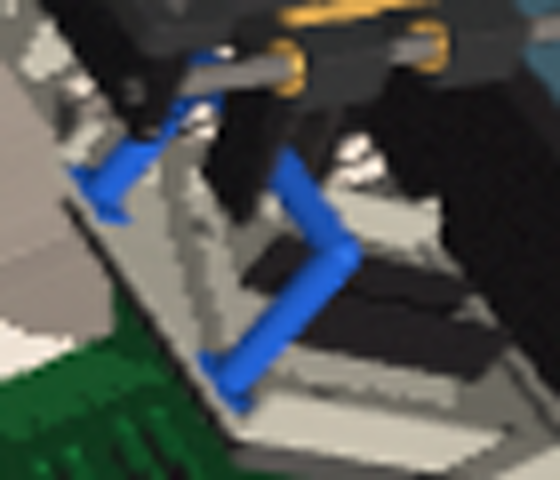

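View pics/w17d.png

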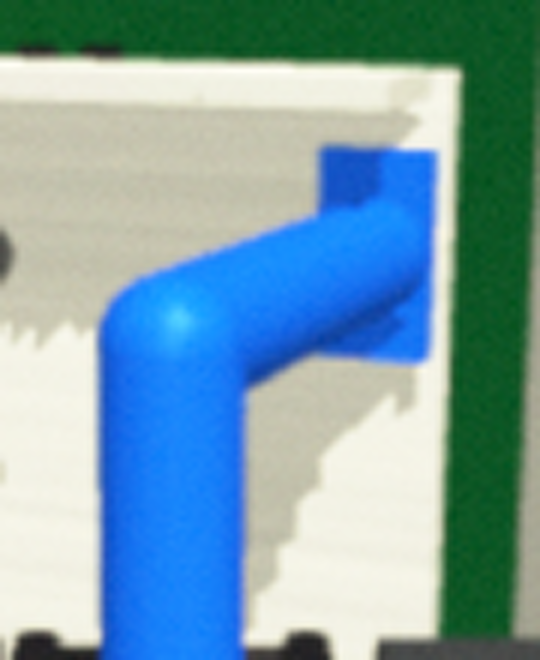

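Run:
```python
from h import *
import pickle
_,S=pickle.load(open('pics/s17.pkl','rb'));o,W=pickle.load(open('pics/w17.pkl','rb'))
s=lambda x,y:(250+x/8,170+y/8);w=lambda x,y:(250+x/6,130+y/6)
H=np.array([.4696,-.0132,.0513])
for n,p,q in [('elbow',(340,252),(172,325)),('base free edge +y',(243,412),(438,150)),('base free edge -y',(200,350),(432,360))]:
    X,e=tri([S,W],[s(*p),w(*q)]);d=X-H;r=d@[.9995,-.0325,0]
    print(n,X,e,'r,z',r,d[2],'polar deg',np.degrees(np.arctan2(d[2],r)))
print(np.degrees(np.arctan2(.055,.178)))
```

```text
elbow [0.56130247 0.0255504  0.214481  ] 0.2910219567590957 r,z 0.0903972275746965 0.1631809981866436 polar deg 61.01490270617718
base free edge +y [0.60278378 0.03351305 0.18010527] 1.9398256479796032 r,z 0.1315990168824387 0.12880526975351408 polar deg 44.38532586917078
base free edge -y [0.60151396 0.01210808 0.18181423] 0.8260413549224381 r,z 0.1310254891960973 0.1305142288278625 polar deg 44.88799779918237
17.17056135193816
```

Request:
jog_arm --increments '[[[0, 0, 0, -0.001, 0, 0.0005, 1], [0, 0, 0, -0.002, 0, 0.0005, 1], [0, 0, 0, -0.002, 0, 0.0005, 1], [0, 0, 0, -0.002, 0, 0.0005, 1], [0, 0, 0, -0.002, 0, 0.0005, 1], [0, 0, 0, -0.002, 0, 0.0005, 1], [0, 0, 0, -0.002, 0, 0.0005, 1], [0, 0, 0, -0.002, 0, 0.0005, 1]]]'

```text
time: 19.95
position: [0.5636, -0.0162, 0.1994]
tool_rot: [0.398, -0.41, 0.591, -0.569]
ft_force: [3.0, 4.3, -1.3]
grip_width: 0.0106
```

```bash
python3 traj.py; python3 snap.py s18:scene
python3 - <<'E'
import cv2
im=cv2.imread('pics/s18.png');cv2.imwrite('pics/s18b.png',cv2.resize(im[90:410,100:460],None,fx=1.8,fy=1.8))
E
python3 traj.py
```

```text
t 19.95 phi 20.312326960858062 theta 44.9736712592006 radius err 0.0010597719278586937 lat 0.0001192320170344163 F [ 2.9705  4.3402 -1.258 ] w 0.010564460418264662 q [-0.2697  0.371   1.8854  0.1494  0.5437 -0.3505]
s18 19.95 [ 0.56357411 -0.01623987  0.19941588] [-0.26972236  0.37098984  1.88540466  0.1493862   0.54373863 -0.35048806]
t 20.0 phi 20.31308334773339 theta 44.97633348686796 radius err 0.0010802998912685935 lat 0.000110739795459358 F [ 3.9515  4.2166 -1.1977] w 0.010548077515661268 q [-0.2697  0.371   1.8854  0.1494  0.5438 -0.3505]
```

View pics/s18b.png

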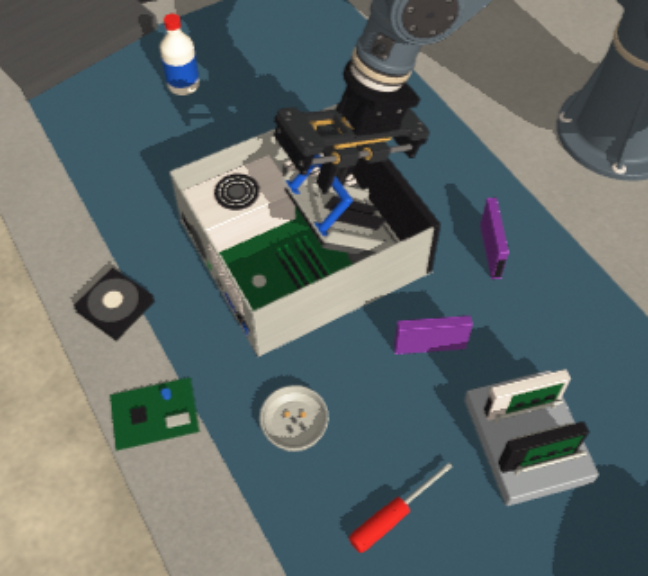

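The picture shows the cage held up by the bar (bar corner near (345,197)), the silver drive upright in the free slot (530,390), and everything else where it was. The pose is stable, so I'm handing in.

```bash
python3 -c "
from rig import *
print(hand_in())"
```

```text
the job is handed in; nothing more can be done
None
```

The silver drive is standing in the rack's free slot, and I handed in at 20.0 s of the 54 s with the cage held by its blue bar at about 45°.

**Drive:** I drew it straight up out of the cage and set it in the slot on its long edge. It met the slot floor at the expected height: contact of about 4.5 N at TCP z = 0.0716 m, where I had worked out 0.0716 m. In the wrist view it was centred between the wires to within about 0.5 mm. Later scene and top pictures show it still upright there.

**Cage:** I gripped the bar with 40 N and swung the cage up in steps.
- **Angle from the arm's pose:** 45.0°, unchanged over the last two readings, and at no checked step past 45°.
- **Angle from two camera views:** 43.8–44.9°. I took these just before the last small nudge, when the arm's pose gave 44.4°.

**Small disagreements:**
- The finger opening reads 10.6 mm on the 12 mm bar.
- The bar's distance from the hinge came out 1 mm longer than expected at the end.
- A sideways force of 4–5 N stayed on the wrist while holding.

None of these moved the cage.

The black drive, screwdriver, dish, bottle and both purple look-alikes appear in the last picture where they were at the start. I checked that by eye only.

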